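# Weigh a turned hub on the sprung scale hook

### The arm

A 7-joint arm with a two-finger parallel gripper is mounted at the origin on the work surface. World frame = base frame: x ahead of the robot, y to its left, z up, the work surface at z = 0. Lengths are in m, angles in rad, forces in N, time in s.
With the tool pointing down it reaches from about 0.4 to 0.875 m from the base axis. Payload 19.3 kg.
Tool frame: the origin (TCP) lies at the very end of the fingers, on their centre line; the grasp point (between the pads) lies 19 mm behind it (bot.pinch_z is the distance from the TCP to the grasp point, in m); y points along the fingers, x is the direction in which the jaws open and shut, and the axes are right-handed (so a half turn about y gives the same grasp; the last joint's range is limited). The gripper opens to 85 mm and grips with 20 to 120 N. Pads are 22 mm wide; open, the fingers measure 114 mm over their backs; the gripper's body (76 mm by 85 mm) begins 54 mm behind the grasp point. The pads swing forward as they close: fully open they stand 13 mm farther back than shut.
Start: joints at [-0.07, 0.521, -0.036, 1.599, 0.021, 1.021, -0.113], TCP at [0.625, -0, 0.231] pointing down, gripper open.
Joint ranges: [-2.91, 2.91], [-0.3, 2.13], [-1.5, 1.42], [0.17, 2.43], [-1.26, 4.41], [0.16, 1.93], [-2.52, 2.52]. Speed limits (rad/s): [1.89, 1.89, 2.39, 2.39, 3.01, 3.01, 3.01].

### API

Orientations are given as [roll, pitch, yaw] about the fixed x, y, z axes, in that order (R = Rz(yaw) Ry(pitch) Rx(roll)).
In Python, from workcell import bot gives the robot as it stands. The module is installed in compiled form; this text tells all that it offers.
- The arm moves only by the tool arm_command, never from a script. Its argument "moves" is a list of rows, each an object of numbers: "rx", "ry", "rz": the turn, a rotation vector about the tool's x, y, z in rad; "x", "y", "z": the shift along the tool's x, y, z in cm; "gripper": the opening, from -1 (shut) to 1 (fully open). In form: [{"rx": .., "ry": .., "rz": .., "x": .., "y": .., "z": .., "gripper": ..}, ...]. A call has 1 to 5 rows; each row is the pose to reach, as a shift and turn from the pose commanded when the call began, along the tool's axes at that moment; what a row does not reach only later rows make up. A row lasts 1/12 s, in which the tool goes at most 41.7 mm and 7.16 degrees, less where a joint would pass 70% of its speed; a pose out of reach is approached as far as the arm can. A call with a gripper value outside its range is refused whole. The fingers move at their own pace and stop on an object; "squeeze" is the grip in N (left out, the last holds). Time passes only in rows, so rows that repeat a pose let the fingers close. It gives the time, the measured TCP pose, the force and the opening at its end, in the units of the state.
- bot.observe(): the state, without advancing time (a new reading comes with each control period).
- bot.grab_frame(name): name is "scene" or "side" or "wrist"; returns (picture, depth): 480x640x3 uint8, red, green, blue; 480x640 float32, m along the optical axis (not along the pixel's ray), 0 where there is no reading.
- bot.camera_model(name): a dict with "vfov" (degrees; the focal length in pixels is half the picture's height over the tangent of half this angle, whatever the lens; pixels are square), "cx", "cy" (the principal point, pixels), "dist_coeffs" ([k1, k2, p1, p2, k3] as OpenCV has them; the pictures are not rectified), "extrinsics" (4x4, takes a point from camera to world coordinates); the wrist camera has in their place "mount" (4x4, takes a point from camera to tool coordinates, whose origin is the TCP and whose axes are the tool frame's). Camera axes: x right, y down, z forward; pixel columns grow to the right and rows downward; lengths in m; the calibration is good to about 2 mm. A picture is of the moment at which its call begins: read the wrist's pose just before it. camera_model takes no time and is no camera call.
- bot.job_done(): hands the job in, once; it reports no verdict.
Trained networks look in the newest picture that a camera, given by its name, has taken for a name from the list of things; names that differ only in an ending like _2 or _b are one class to them, and where a whole thing is asked for, a point or a joint stands for the part that bears it (a point fixed in the world has none). Each returns a list of dicts, best first, with "p" (0 to 1); they miss things now and then, are a little off and sometimes report something else, mostly with a low value. They report only what shows in the picture. A call takes as long as a camera call.
- bot.spot_in(name, camera): "box" ([left, top, right, bottom] in pixels, round what is visible of it).
- bot.masks_of(name, camera): "mask" (480x640 bool, what is visible of it) and "box" ([left, top, right, bottom] in pixels, round what is visible of it).
The state is a dict: "clock": time; "qpos": joint angles; "qd": joint speeds; "joint_efforts": joint torques, N m; "position": TCP position; "tool_rot": TCP orientation; "force": force on the tool from outside, world axes, zero at the start; "moment": the same for the moment, N m; "grip_width": finger opening in m.
Only numpy, scipy, OpenCV 4.12 (cv2) and the standard library are available. Lean on these libraries where they do the work, as an engineer would, in place of code of your own. Each camera call takes 0.05 s, during which the arm holds its last target.

### The job

Weigh the finished hub with the blue lifting tab: pick it up, pass the window of its tab over the scale's hook, and let it down gently with the hook, keeping hold until the spring carries its whole weight. Only then let go and back away, leaving it hanging upright and at rest in the hook's seat. The hook must never drop, jump or bounce, nor be forced, and the other hub, the wrench, the oil bottle and the tray must be left alone.

Things in the scene. Friction and masses are not known exactly. Their poses are not given: they have to be found in the camera images.
- hub_center (a point): Hub to weigh, loose, upright on the bench: steel disc 60 mm across, 20 high (44 mm boss up to 32) with an upright BLUE tab, 40 mm wide (y) by 10 thick (x), 106 mm in all. This point: on the axis, 53 mm above the underside; z up, x through the tab's window, y across the tab; the same from either side. Bored hollow to an unknown depth: 0.25 to 0.75 kg.
- hub_grip (a point): Place to grip the blue tab, across its 40 mm width (along y): in the middle of the solid band above the window, 41 mm above hub_center, 12 mm below the tab's top. Same axes.
- hub_eye (a point): In the blue tab's window, 24.7 mm above hub_center: where the centreline of the hook's bar lies when the window's top edge rests on the bar. The window is 28 mm wide and runs from 35 mm below this point to 4 mm above it at the middle (1 mm below it at the sides: the top edge is a shallow roof that centres itself on the bar).
- hook_seat (a point): Centreline of the hook's bar (steel, 8 mm diameter) at the middle of its seat, which is level for 9 mm to either side; 0.196 m above the bench unloaded, moves down with the hook. -x points out along the hook to its free tip, z up. Behind the seat (+x) the bar slopes up 10 mm and runs level, from 22 mm back, to the black carriage, 110 mm back.
- hook_tip (a point): Upturned free end of the hook: centre of the bar's rounded end (8 mm diameter), 20 mm out from hook_seat and 13 mm above it. Axes as hook_seat.
- hook (a joint): How far the hook has dipped, in m: 0 unloaded, its end stop at 0.075. A spring carries it, 150 N/m (6.5 mm of dip for every 100 g), with little damping: let go before the spring balances the weight, or pushed beyond, it bounces.
- stand: The spring scale's fixed stand: dark base plate 150 x 130 x 14 mm with an aluminium column 36 mm square and 0.30 m high, on whose axis the origin lies, at bench level. The hook points along its -x; hook_seat is 140 mm out from the column's axis.
- other: Another hub of the same shape and size with an ORANGE tab, standing on the bench; origin at the centre of its underside. To be left alone.
- wrench: Loose wrench, 160 mm long, lying on the bench. To be left alone.
- oil: Loose yellow oil bottle, 48 mm diameter, 110 mm high, origin at the centre of its underside. To be left alone.
- tray: Loose empty grey plastic tray, 100 x 140 x 35 mm, origin at the centre of its underside. To be left alone.

How it is judged:
By the outcome, as a careful person would: the job done as asked, in the order asked, and still so for the second after the job is handed in, with the robot touching nothing.
It also fails if it takes over 61 s, if anything falls off the work surface, if the arm or the gripper's body presses on something with over 40 N, if the wrist force passes 120 N, or if a joint passes its speed limit or range.

## Working session

There is one attempt and no reset: what is moved stays moved. The work goes in short steps, Python scripts to look and compute and a tool call to move; the robot and the scene stay as the last step left them, time stands still between calls to the robot, and variables do not carry over. Pictures are saved under pics/ and viewed, and the job is handed in when it is done.

Besides the shell and the picture viewer there is one more tool, called after "Emit:" as name(argument=value, ...), one argument or row to a line, values as JSON. arm_command: Moves the arm, as the interface text tells. Its arguments: {"type":"object","properties":{"moves":{"type":"array"},"squeeze":{"type":"number"}},"required":["moves"]}

```bash
mkdir -p pics; ls
cat > h.py <<'E'
import numpy as np,cv2,json
from workcell import bot
def save(n,f):
    p,d=bot.grab_frame(n); cv2.imwrite(f'pics/{f}.png',p[:,:,::-1]); np.save(f'pics/{f}_d.npy',d); return p,d
def K(m):
    f=240/np.tan(np.radians(m['vfov'])/2); return np.array([[f,0,m['cx']],[0,f,m['cy']],[0,0,1]])
def pts(n,us,ds,T=None):
    m=bot.camera_model(n); us=np.array(us,float).reshape(-1,1,2)
    r=cv2.undistortPoints(us,K(m),np.array(m['dist_coeffs'])).reshape(-1,2)
    P=np.c_[r,np.ones(len(r))]*np.array(ds).reshape(-1,1)
    if T is None: T=np.array(m['extrinsics'])
    return P@T[:3,:3].T+T[:3,3]
def proj(n,X):
    m=bot.camera_model(n);T=np.linalg.inv(np.array(m['extrinsics']))
    return cv2.projectPoints(np.array(X,float).reshape(-1,3),cv2.Rodrigues(T[:3,:3])[0],T[:3,3],K(m),np.array(m['dist_coeffs']))[0].reshape(-1,2)
def cloud(n,mask,d):
    v,u=np.where(mask&(d>0)); return pts(n,np.c_[u,v],d[v,u]),np.c_[u,v]
E
python3 - <<'E'
from h import *
print(bot.observe())
for n in('scene','side'):
    save(n,n+'0'); print(n,bot.camera_model(n))
    for t in ('hub_center','hook','stand','other','wrench','oil','tray'):
        for r in bot.spot_in(t,n)[:2]: print(t,np.round(r['box']),r['p'])
E
```

```text
pics
{'clock': 0.0, 'qpos': array([-0.07022164,  0.52205449, -0.03629432,  1.60006096,  0.02118055,
        1.02107715, -0.1127689 ]), 'qd': array([-4.68124114e-05,  8.89868038e-04, -1.69697397e-03, -5.23699123e-05,
        1.12556691e-03, -2.41005614e-04,  4.27197311e-04]), 'joint_efforts': array([-4.24098413e-03, -9.27110124e+01,  1.97758444e+00, -3.69928443e+01,
        1.76317629e-02,  8.19846697e-03, -6.58496788e-05]), 'position': array([ 6.24634235e-01, -3.98034675e-05,  2.30681913e-01]), 'tool_rot': array([-1.57088393e+00,  1.21247603e-03,  4.81848020e-06]), 'force': array([ 0.68236818, -0.18382313, -0.10459192]), 'moment': array([ 0.03820604, -0.01110004, -0.00112969]), 'grip_width': 0.08564913045359346}
scene {'vfov': 52.65135536405322, 'cx': 319.36996419777915, 'cy': 245.42231171749765, 'dist_coeffs': array([-0.04293688,  0.        ,  0.        ,  0.        ,  0.        ]), 'extrinsics': array([[-0.06794545,  0.76862343, -0.63608288,  1.2057054 ],
       [ 0.99768462,  0.05424145, -0.04102748,  0.03405019],
       [ 0.00296737, -0.63739775, -0.77052924,  0.84072863],
      
[... 372 characters left out ...]
68029772843, 'cx': 325.1162243456994, 'cy': 242.60153421256706, 'dist_coeffs': array([0.00112778, 0.        , 0.        , 0.        , 0.        ]), 'extrinsics': array([[-0.87605329, -0.27063686,  0.39910691,  0.20248028],
       [-0.48202044,  0.51494273, -0.70886548,  0.7038592 ],
       [-0.01367207, -0.81338163, -0.58156977,  0.71435383],
       [ 0.        ,  0.        ,  0.        ,  1.        ]])}
hub_center [348. 231. 380. 288.] 0.6
hook [214. 239. 313. 313.] 0.6
hook [350. 231. 377. 290.] 0.6
stand [194. 221. 316. 428.] 0.88
other [387. 187. 414. 237.] 0.78
wrench [258. 260. 305. 304.] 0.9
oil [260. 258. 306. 306.] 0.57
tray [330. 181. 388. 228.] 0.83
tray [350. 231. 378. 288.] 0.69
```

View pictures.

View pics/scene0.png

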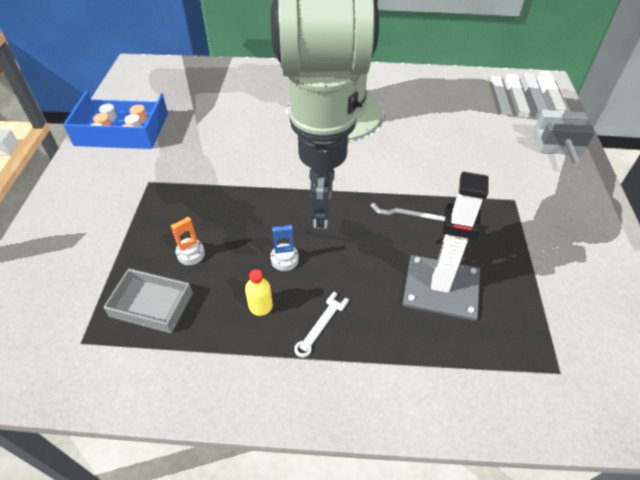

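View pics/side0.png

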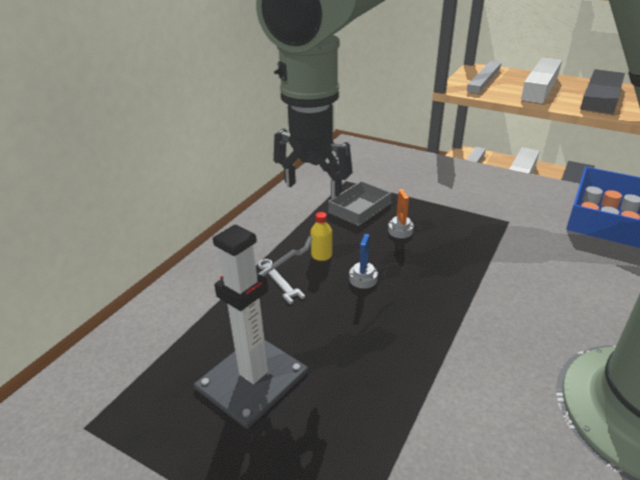

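```bash
cat > m1.py <<'E'
from h import *
for n in('scene','side'):
    p=cv2.imread(f'pics/{n}0.png'); d=np.load(f'pics/{n}0_d.npy')
    hsv=cv2.cvtColor(p,cv2.COLOR_BGR2HSV)
    roi=np.zeros((480,640),bool)
    b=(268,218,302,275) if n=='scene' else (345,228,382,290)
    roi[b[1]:b[3],b[0]:b[2]]=1
    blue=roi&(hsv[...,0]>100)&(hsv[...,0]<130)&(hsv[...,1]>120)
    P,u=cloud(n,blue,d); print(n,'blue',len(P)); 
    P=P[P[:,2]>0.035]
    med=np.median(P,0); P=P[np.linalg.norm(P-med,axis=1)<0.08]
    print('med',med,'min',P.min(0),'max',P.max(0))
    Q=P[:,:2]; c=Q.mean(0); w,v=np.linalg.eigh(np.cov((Q-c).T)); print('wide axis',v[:,1],np.degrees(np.arctan2(v[1,1],v[0,1])),np.sqrt(w))
    # steel
    P,u=cloud(n,roi&~blue,d); s=(P[:,2]>0.012)&(P[:,2]<0.06)&(np.linalg.norm(P[:,:2]-med[:2],axis=1)<0.05); S=P[s]
    print('steel',len(S),S.mean(0),S.min(0),S.max(0))
    for t in ('hook_seat','stand'):
      for r in bot.masks_of(t,n)[:1]:
        P,u=cloud(n,r['mask'],d); print(t,r['p'],r['box'],len(P)); np.save(f'pics/{n}_{t}.npy',np.c_[P,u])
        print(np.percentile(P,[1,50,99],axis=0))
E
python3 m1.py
```

```text
scene blue 367
med [ 0.56064579 -0.08298957  0.08814008] min [ 0.54737627 -0.10427829  0.03598787] max [ 0.56823442 -0.06376097  0.10761861]
wide axis [-0.21525648  0.97655755] 102.43057468647578 [0.00271204 0.01226482]
steel 442 [ 0.56792053 -0.08237514  0.02513999] [ 0.53541332 -0.11335675  0.01204286] [ 0.58913076 -0.05538995  0.05985566]
hook_seat 0.86 [371.3, 204.5, 481.9, 239.8] 1013
[[0.57625891 0.0929889  0.18420346]
 [0.61788013 0.22462389 0.20933708]
 [0.64050658 0.27743799 0.22206847]]
stand 0.95 [375.3, 175.5, 491.0, 319.7] 6879
[[ 0.49471743  0.12747574 -0.00072551]
 [ 0.62526946  0.24229987  0.02675986]
 [ 0.68128407  0.32858632  0.30397685]]
side blue 248
med [ 0.55065121 -0.06897341  0.08324395] min [ 0.54412599 -0.10449761  0.03630738] max [ 0.56114995 -0.06199246  0.10934497]
wide axis [-0.18249708  0.98320639] 100.51524183279898 [0.00285851 0.01351171]
steel 457 [ 0.54857866 -0.07490998  0.02596355] [ 0.52308494 -0.1113932   0.01203963] [ 0.58243576 -0.05210369  0.05822749]
hook_seat 0.8 [215.0, 236.3, 315.4, 311.0] 1482
[[ 0.57387432 -0.1248076  -0.0007897 ]
 [ 0.58798549  0.24893436  0.20976892]
 [ 0.76104253  0.28095187  0.22389944]]
```

Run:
```python
import cv2,numpy as np
a=cv2.imread('pics/scene0.png');b=cv2.imread('pics/side0.png')
A=cv2.resize(a[165:325,255:495],None,fx=3.3,fy=3.3,interpolation=2);cv2.imwrite('pics/cs.png',A[:600])
B=cv2.resize(b[215:435,185:405],None,fx=2.7,fy=2.7,interpolation=2);cv2.imwrite('pics/cd.png',B[:600])
```

```text
(no output)
```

View pics/cs.png

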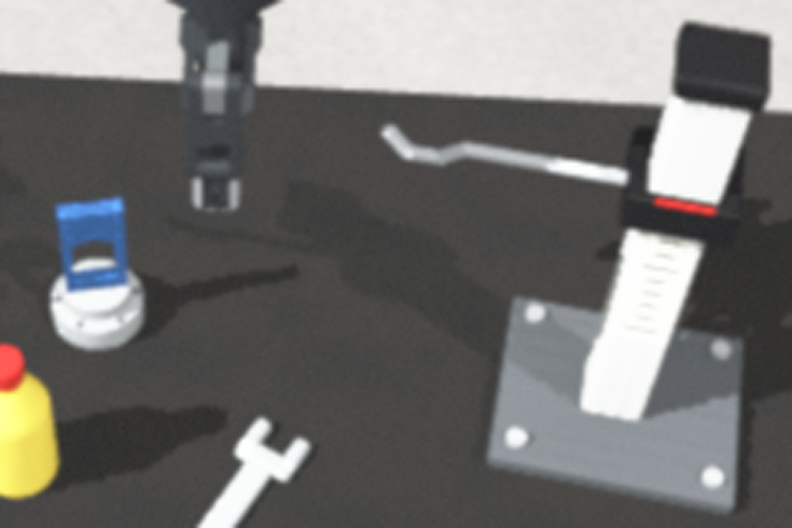

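View pics/cd.png

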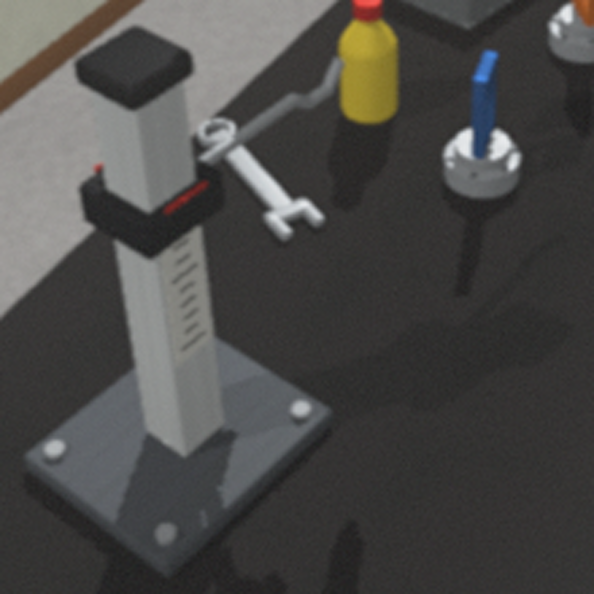

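```bash
cat >> h.py <<'E'
def rayz(n,us,z,T=None):
    a=pts(n,us,np.ones(len(us)),T); m=bot.camera_model(n); o=(np.array(m['extrinsics']) if T is None else T)[:3,3]
    z=np.broadcast_to(z,len(us)); s=(z-o[2])/(a[:,2]-o[2]); return o+(a-o)*s[:,None]
E
python3 - <<'E'
from h import *
# scene crop pixel -> full
S=np.array([[390,134],[404,153],[425,157],[440,157],[465,149],[550,163],[620,175]])/3.3+[255,165]
print(np.round(rayz('scene',S,[.209,.2,.196,.196,.206,.206,.206]),4))
D=np.array([[340,63],[325,92],[312,103],[293,98],[250,128],[215,152]])/2.7+[185,215]
print(np.round(rayz('side',D,[.209,.198,.196,.206,.206,.206]),4))
# base corners (top z=.014)
print(np.round(rayz('scene',np.array([[513,297],[744,337],[490,463],[733,510]])/3.3+[255,165],.014),4))
print(np.round(rayz('side',np.array([[28,456],[331,410],[172,570]])/2.7+[185,215],.014),4))
m=bot.masks_of('hook_seat','side')
H=np.load('pics/scene_hook_seat.npy'); H=H[(H[:,2]>.19)&(H[:,1]<.21)]
for r in H[::6]: print(np.round(r,4))
print(bot.camera_model('wrist'))
E
```

```text
[[0.5837 0.0915 0.209 ]
 [0.589  0.1    0.2   ]
 [0.5873 0.112  0.196 ]
 [0.5867 0.1203 0.196 ]
 [0.5893 0.1329 0.206 ]
 [0.5965 0.1789 0.206 ]
 [0.6027 0.2163 0.206 ]]
[[0.5767 0.0882 0.209 ]
 [0.5773 0.1065 0.198 ]
 [0.5801 0.118  0.196 ]
 [0.5858 0.1303 0.206 ]
 [0.5927 0.1679 0.206 ]
 [0.5983 0.1967 0.206 ]]
[[0.5363 0.1901 0.014 ]
 [0.5592 0.3389 0.014 ]
 [0.6673 0.1695 0.014 ]
 [0.6909 0.3139 0.014 ]]
[[0.6793 0.3132 0.014 ]
 [0.5303 0.1914 0.014 ]
 [0.5512 0.3376 0.014 ]]
[5.790e-01 9.100e-02 2.109e-01 3.730e+02 2.030e+02]
[5.825e-01 9.120e-02 2.093e-01 3.730e+02 2.050e+02]
[5.851e-01 9.290e-02 2.095e-01 3.740e+02 2.060e+02]
[5.861e-01 9.490e-02 2.081e-01 3.750e+02 2.070e+02]
[5.840e-01 9.890e-02 2.036e-01 3.770e+02 2.080e+02]
[5.833e-01 9.380e-02 1.999e-01 3.740e+02 2.090e+02]
[5.823e-01 1.048e-01 1.997e-01 3.800e+02 2.090e+02]
[5.887e-01 1.310e-01 2.082e-01 3.950e+02 2.090e+02]
[5.896e-01 1.415e-01 2.100e-01 4.010e+02 2.090e+02]
[5.844e-01 1.012e-01 1.989e-01 3.780e+02 2.100e+02]
[5.834e-01 1.122e-01 1.987e-01 3.840e+02 2.100e+02]
[5.855e-01 1.228e-01 2.016e-01 3.900e+02 2.1
[... 1905 characters left out ...]
7e-01 4.330e+02 2.170e+02]
[6.031e-01 2.089e-01 2.086e-01 4.390e+02 2.170e+02]
[6.045e-01 2.020e-01 2.068e-01 4.350e+02 2.180e+02]
[6.048e-01 2.076e-01 2.050e-01 4.380e+02 2.190e+02]
{'vfov': 65.24702754708667, 'cx': 327.8119929087175, 'cy': 244.2689619408025, 'dist_coeffs': array([-0.01931043,  0.        ,  0.        ,  0.        ,  0.        ]), 'mount': array([[ 9.99999568e-01,  1.63792524e-04,  9.14859568e-04,
        -1.16635230e-04],
       [-8.34439078e-04, -2.75245436e-01,  9.61373628e-01,
        -1.42786169e-01],
       [ 4.09276734e-04, -9.61373977e-01, -2.75245181e-01,
         6.89196365e-02],
       [ 0.00000000e+00,  0.00000000e+00,  0.00000000e+00,
         1.00000000e+00]])}
```

Run:
```python
from h import *
save('wrist','w0'); print(bot.spot_in('hook_seat','wrist'),bot.spot_in('hook_tip','wrist'))
```

```text
[{'box': [207.9, 3.8, 243.2, 96.8], 'p': 0.74}] [{'box': [202.3, 1.0, 240.3, 93.5], 'p': 0.84}, {'box': [229.9, 262.9, 291.2, 359.1], 'p': 0.62}]
```

View pics/w0.png

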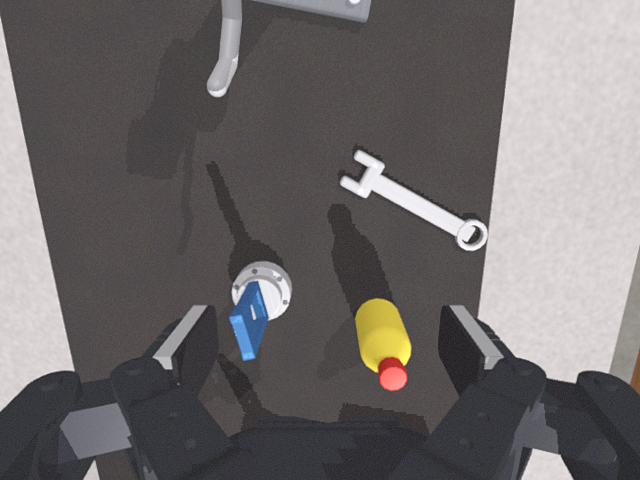

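```bash
cat >> h.py <<'E'
def wristT(o=None):
    o=o or bot.observe(); from scipy.spatial.transform import Rotation as R
    T=np.eye(4);T[:3,:3]=R.from_euler('xyz',o['tool_rot']).as_matrix();T[:3,3]=o['position']
    return T@np.array(bot.camera_model('wrist')['mount'])
E
python3 - <<'E'
from h import *
T=wristT()
print(rayz('wrist',[[218,88],[227,68],[233,40],[233,3]],[.209,.198,.196,.206],T))
p=cv2.imread('pics/w0.png');d=np.load('pics/w0_d.npy')
hsv=cv2.cvtColor(p,cv2.COLOR_BGR2HSV);b=(hsv[...,0]>100)&(hsv[...,0]<130)&(hsv[...,1]>120);b[:270]=0;b[370:]=0;b[:,:215]=0;b[:,290:]=0
v,u=np.where(b);P=pts('wrist',np.c_[u,v],d[v,u],T);t=P[P[:,2]>.1];print(len(P),t.mean(0),P.min(0),P.max(0))
r=cv2.minAreaRect(t[:,:2].astype(np.float32)*1000);print(r)
yl=(hsv[...,0]>22)&(hsv[...,0]<33)&(hsv[...,1]>150);v,u=np.where(yl);P=pts('wrist',np.c_[u,v],d[v,u],T);print('oil',P.mean(0),P.min(0),P.max(0))
A=cv2.resize(p[250:370,200:320],None,fx=5,fy=5,interpolation=2);cv2.imwrite('pics/w0c.png',A)
A=cv2.resize(p[0:120,160:320],None,fx=5,fy=5,interpolation=2);cv2.imwrite('pics/w0h.png',A)
E
```

```text
[[0.57990084 0.08840445 0.209     ]
 [0.58141552 0.09778624 0.198     ]
 [0.58426647 0.10923785 0.196     ]
 [0.58739192 0.12034253 0.206     ]]
1817 [ 0.55762166 -0.0825884   0.10816907] [ 0.51656595 -0.17601319 -0.00162179] [0.62489171 0.06887446 0.3740755 ]
((580.7137451171875, -15.082115173339844), (187.57516479492188, 28.585433959960938), 70.91155242919922)
oil [ 0.67437252 -0.10643956  0.0590935 ] [ 0.62489171 -0.19028265 -0.00088469] [0.71871369 0.06887446 0.3740755 ]
```

View pics/w0c.png

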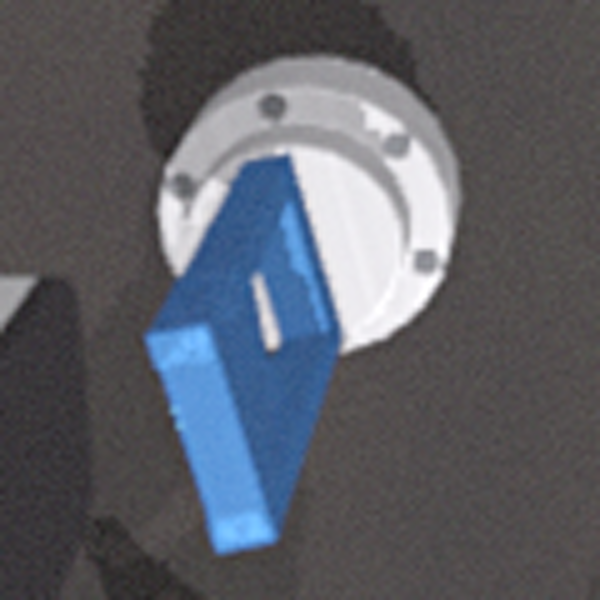

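View pics/w0h.png

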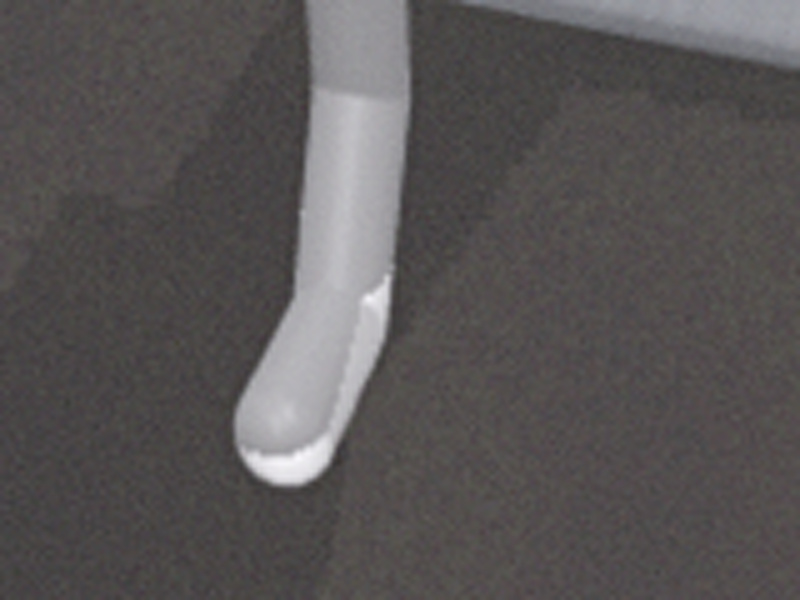

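Run:
```python
from h import *
T=wristT()
C=rayz('wrist',np.array([[147,335],[210,322],[277,542],[217,555]])/5+[200,250],.106,T);print(C,C.mean(0))
a=C[0]-C[3]+C[1]-C[2];print('wide dir',np.degrees(np.arctan2(a[1],a[0])),np.linalg.norm(a)/2)
c,r=cv2.minEnclosingCircle(np.zeros((1,2),np.float32)) if 0 else (0,0)
# disc top edge z=.02: outline left/right/top of top ring ellipse, bottom z=0
print('disc', rayz('wrist',np.array([[158,205],[455,235]])/5+[200,250],.02,T))
H=rayz('wrist',np.array([[360,95],[345,285],[285,432]])/5+[160,0],[.196,.196,.209],T);print(H,H[:2].mean(0))
e=H[0]-H[1];print(np.degrees(np.arctan2(e[1],e[0])),np.linalg.norm(e))
p=cv2.imread('pics/w0.png');hsv=cv2.cvtColor(p,cv2.COLOR_BGR2HSV)
print('oilcap',rayz('wrist',[[392,378]],.11,T),'oil base', rayz('wrist',[[378,300],[356,325],[405,320]],.05,T))
```

```text
[[ 0.54751449 -0.06756446  0.106     ]
 [ 0.55762166 -0.06528811  0.106     ]
 [ 0.56602366 -0.10484357  0.106     ]
 [ 0.55604794 -0.10730476  0.106     ]] [ 0.55680194 -0.08625023  0.106     ]
wide dir 102.0557148629608 0.04054203636595458
disc [[ 0.52709211 -0.08208228  0.02      ]
 [ 0.58754116 -0.08866034  0.02      ]]
[[0.58435536 0.11735369 0.196     ]
 [0.58209531 0.10252976 0.196     ]
 [0.57953556 0.08902039 0.209     ]] [0.58322533 0.10994172 0.196     ]
81.3314514433231 0.014995219284577936
oilcap [[ 0.67773155 -0.12062369  0.11      ]] oil base [[ 0.67238061 -0.07838438  0.05      ]
 [ 0.65225581 -0.10445002  0.05      ]
 [ 0.69901201 -0.09920859  0.05      ]]
```

Emit:
arm_command(
  moves=[
    {"ry":0.1,"x":-1.0,"z":-1.2},
    {"ry":0.2,"x":-2.3,"z":-3},
    {"ry":0.32,"x":-4,"z":-5},
    {"ry":0.44,"x":-5.5,"z":-7},
    {"ry":0.56,"x":-6.75,"z":-8.6},
  ],
)

```text
invalid input at $.moves[0]: expected keys rx, ry, rz, x, y, z, gripper
```

Emit:
arm_command(
  moves=[
    {"ry":0.11,"y":1},
    {"ry":0.23,"y":2},
    {"ry":0.35,"y":3},
    {"ry":0.47,"y":4},
    {"ry":0.59,"y":4.5},
  ],
)

```text
invalid input at $.moves[0]: expected keys rx, ry, rz, x, y, z, gripper
```

Emit:
arm_command(
  moves=[
    {"ry":0.11},
    {"ry":0.211},
    {"ry":0.211},
    {"ry":0.211},
  ],
)

```text
invalid input at $.moves[0]: expected keys rx, ry, rz, x, y, z, gripper
```

Run:
```python
from h import *
o=bot.observe();print(o)
save('wrist','w1')
```

```text
{'clock': 1.2, 'qpos': array([-0.07015509,  0.52140723, -0.03630719,  1.5994953 ,  0.02118187,
        1.0210719 , -0.11280147]), 'qd': array([ 0.00111872,  0.00136951, -0.0002202 , -0.00051837, -0.00025658,
       -0.00051849, -0.00071727]), 'joint_efforts': array([ 2.97200088e-03, -9.26866221e+01,  1.98022105e+00, -3.70254958e+01,
        1.82240194e-02,  1.83145392e-03, -9.71343241e-06]), 'position': array([ 6.25002063e-01, -4.21761780e-05,  2.31287875e-01]), 'tool_rot': array([-1.57077523e+00, -7.28381373e-07, -9.26192475e-05]), 'force': array([-0.77467359,  0.59154571,  0.67516343]), 'moment': array([ 0.05896386,  0.01404372, -0.00151927]), 'grip_width': 0.08516855497595617}
```

View pics/w1.png

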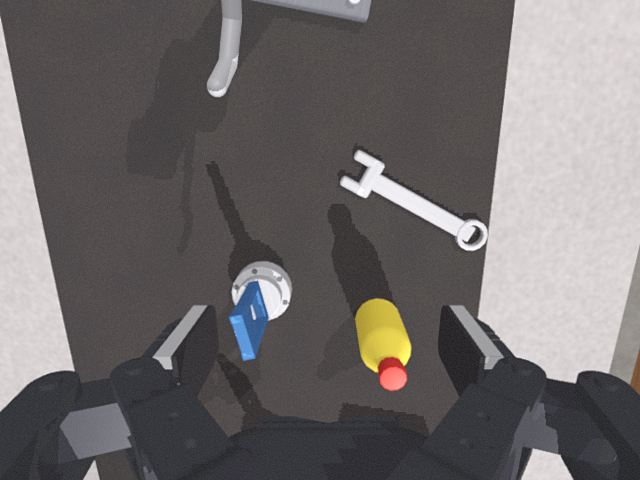

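The view has not changed (the hub is at about (250,310) and the hook tip at (217,88)). The moves were refused because every key is required, so I'll give them all.

Emit:
arm_command(
  moves=[
    {"rx":0,"ry":0.1,"rz":0,"x":-1.0,"y":0,"z":-1.2,"gripper":1},
    {"rx":0,"ry":0.2,"rz":0,"x":-2.3,"y":0,"z":-3,"gripper":1},
    {"rx":0,"ry":0.32,"rz":0,"x":-4,"y":0,"z":-5,"gripper":1},
    {"rx":0,"ry":0.44,"rz":0,"x":-5.5,"y":0,"z":-7,"gripper":1},
    {"rx":0,"ry":0.56,"rz":0,"x":-6.8,"y":0,"z":-8.6,"gripper":1},
  ],
)

```text
clock: 1.67
position: [0.5559, -0.0875, 0.2314]
tool_rot: [-1.571, -0.0, -0.567]
force: [0.1, -0.6, -0.5]
grip_width: 0.0854
```

Emit:
arm_command(
  moves=[
    {"rx":0,"ry":0.11,"rz":0,"x":0,"y":1,"z":0,"gripper":1},
    {"rx":0,"ry":0.23,"rz":0,"x":0,"y":2,"z":0,"gripper":1},
    {"rx":0,"ry":0.35,"rz":0,"x":0,"y":3,"z":0,"gripper":1},
    {"rx":0,"ry":0.47,"rz":0,"x":0,"y":4,"z":0,"gripper":1},
    {"rx":0,"ry":0.59,"rz":0,"x":0,"y":4.5,"z":0,"gripper":1},
  ],
)

```text
clock: 2.08
position: [0.5566, -0.086, 0.1853]
tool_rot: [-1.572, 0.0, -1.156]
force: [0.8, 0.8, -0.8]
grip_width: 0.0854
```

Emit:
arm_command(
  moves=[
    {"rx":0,"ry":0.11,"rz":0,"x":0,"y":0,"z":0,"gripper":1},
    {"rx":0,"ry":0.21,"rz":0,"x":0,"y":0,"z":0,"gripper":1},
    {"rx":0,"ry":0.21,"rz":0,"x":0,"y":0,"z":0,"gripper":1},
    {"rx":0,"ry":0.21,"rz":0,"x":0,"y":0,"z":0,"gripper":1},
  ],
)

```text
clock: 2.42
position: [0.5571, -0.0858, 0.1863]
tool_rot: [-1.571, -0.0, -1.356]
force: [0.1, 0.3, 0.1]
grip_width: 0.0857
```

Run:
```python
from h import *
o=bot.observe();print(o['clock'],o['position'],np.degrees(o['tool_rot']),o['qpos'],o['grip_width'])
save('wrist','w2')
```

```text
2.4167 [ 0.55706045 -0.08581241  0.18631833] [-9.00014219e+01 -1.04848815e-02 -7.77187949e+01] [-0.16673095  0.49571627  0.29772346  1.82203812 -0.18639103  0.85106587
 -1.13588391] 0.08573650505274402
```

View pics/w2.png

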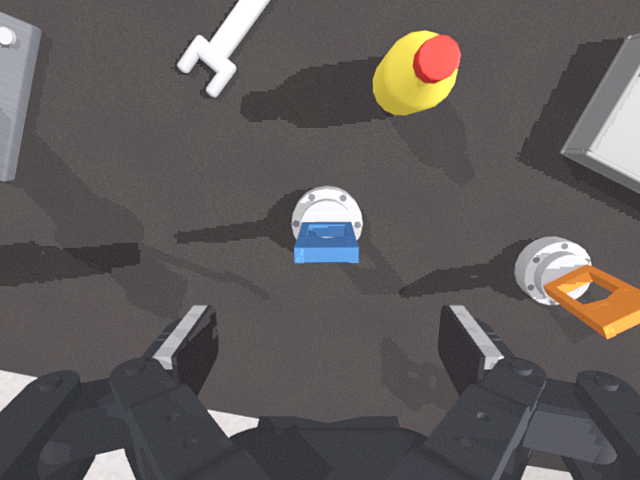

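Run:
```python
from h import *
T=wristT()
p=cv2.imread('pics/w2.png');cv2.imwrite('pics/w2c.png',cv2.resize(p[180:280,270:380],None,fx=5,fy=5,interpolation=2))
print('orange tab',rayz('wrist',[[548,285],[605,335]],.106,T))
```

```text
orange tab [[ 0.56668471 -0.22975315  0.106     ]
 [ 0.54086045 -0.28145512  0.106     ]]
```

View pics/w2c.png

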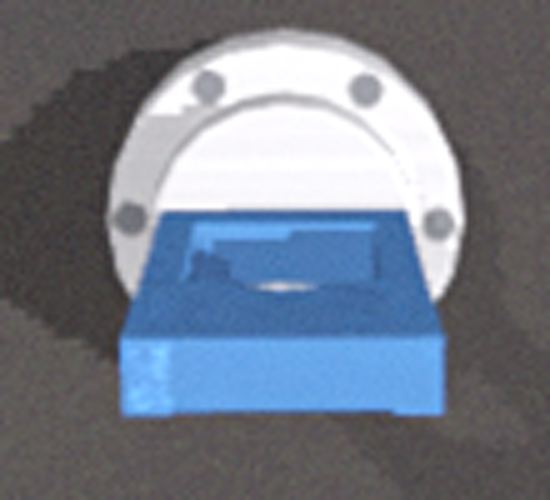

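Run:
```python
from h import *
T=wristT()
C=rayz('wrist',np.array([[121,338],[444,337],[444,412],[121,413]])/5+[270,180],.106,T);print(C.mean(0))
a=C[1]-C[0]+C[2]-C[3];print(np.degrees(np.arctan2(a[1],a[0])),np.linalg.norm(a)/2)
D=rayz('wrist',np.array([[108,225],[465,225]])/5+[270,180],.02,T);print(D.mean(0),np.linalg.norm(D[1]-D[0]))
```

```text
[ 0.55598443 -0.08629416  0.106     ]
-77.4522096304837 0.04034034373574203
[ 0.55533313 -0.08669718  0.02      ] 0.06037225163806885
```

Emit:
arm_command(
  moves=[
    {"rx":0,"ry":0,"rz":0,"x":0,"y":2,"z":-0.1,"gripper":1},
    {"rx":0,"ry":0,"rz":0,"x":0,"y":4,"z":-0.1,"gripper":1},
    {"rx":0,"ry":0,"rz":0,"x":0,"y":6,"z":-0.1,"gripper":1},
    {"rx":0,"ry":0,"rz":0,"x":0,"y":7.5,"z":-0.1,"gripper":1},
    {"rx":0,"ry":0,"rz":0,"x":0,"y":8.5,"z":-0.1,"gripper":1},
  ],
)

```text
clock: 2.88
position: [0.5555, -0.0862, 0.0999]
tool_rot: [-1.572, 0.001, -1.357]
force: [-0.0, 0.6, 0.4]
grip_width: 0.0852
```

Emit:
arm_command(
  moves=[
    {"rx":0,"ry":0,"rz":0,"x":0,"y":1,"z":0,"gripper":1},
    {"rx":0,"ry":0,"rz":0,"x":0,"y":2,"z":0,"gripper":1},
    {"rx":0,"ry":0,"rz":0,"x":0,"y":2.8,"z":0,"gripper":1},
    {"rx":0,"ry":0,"rz":0,"x":0,"y":2.8,"z":0,"gripper":1},
    {"rx":0,"ry":0,"rz":0,"x":0,"y":2.8,"z":0,"gripper":0.3},
  ],
)

```text
clock: 3.3
position: [0.556, -0.0863, 0.0733]
tool_rot: [-1.571, 0.0, -1.36]
force: [-0.5, 0.4, 0.6]
grip_width: 0.0752
```

Run:
```python
from h import *
o=bot.observe();print(o['clock'],o['position'],np.degrees(o['tool_rot']),o['force'],o['grip_width'])
save('wrist','w3');save('side','s3')
p=cv2.imread('pics/s3.png');cv2.imwrite('pics/s3c.png',cv2.resize(p[160:310,290:440],None,fx=4,fy=4,interpolation=2))
```

```text
3.3 [ 0.556014   -0.08626904  0.07326998] [-9.00117380e+01  5.79363286e-03 -7.79146358e+01] [-0.5255628   0.44490808  0.62677839] 0.07524981497487117
```

View pics/w3.png

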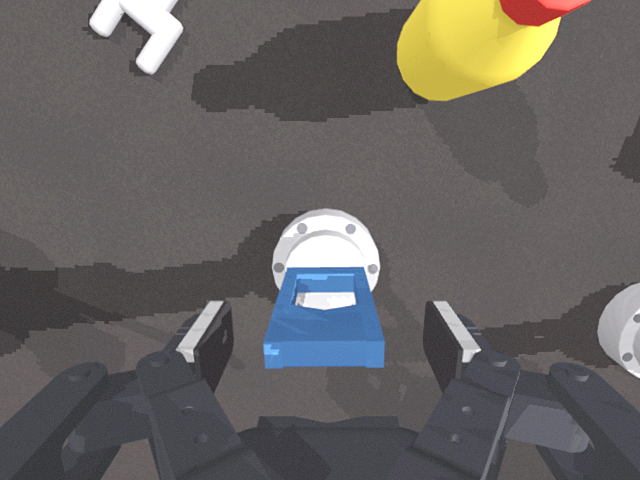

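View pics/s3c.png

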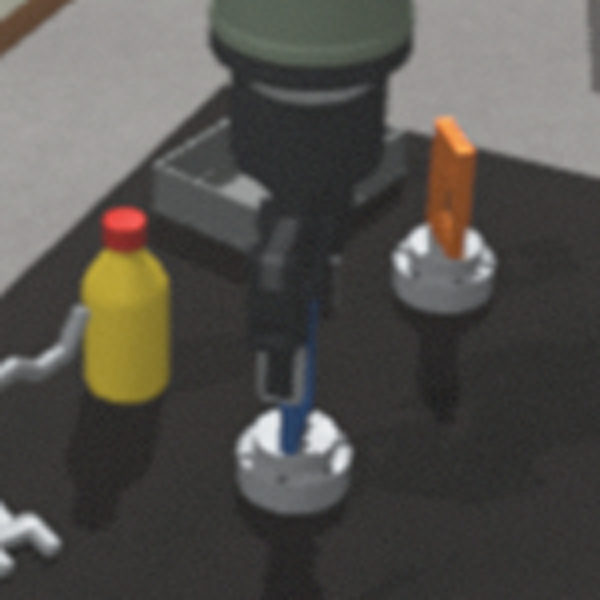

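Emit:
arm_command(
  moves=[
    {"rx":0,"ry":0,"rz":0,"x":0,"y":0,"z":0,"gripper":-0.1},
    {"rx":0,"ry":0,"rz":0,"x":0,"y":0,"z":0,"gripper":-0.4},
    {"rx":0,"ry":0,"rz":0,"x":0,"y":0,"z":0,"gripper":-0.4},
    {"rx":0,"ry":0,"rz":0,"x":0,"y":0,"z":0,"gripper":-0.4},
    {"rx":0,"ry":0,"rz":0,"x":0,"y":0,"z":0,"gripper":-0.4},
  ],
  squeeze=60,
)

```text
clock: 3.82
position: [0.5564, -0.0859, 0.074]
tool_rot: [-1.57, 0.0, -1.36]
force: [-0.6, 1.8, 6.1]
grip_width: 0.039
```

Emit:
arm_command(
  moves=[
    {"rx":0,"ry":0,"rz":0,"x":0,"y":0,"z":0,"gripper":-0.4},
    {"rx":0,"ry":0,"rz":0,"x":0,"y":0,"z":0,"gripper":-0.4},
    {"rx":0,"ry":0,"rz":0,"x":0,"y":0,"z":0,"gripper":-0.4},
  ],
)

```text
clock: 4.07
position: [0.5564, -0.0859, 0.074]
tool_rot: [-1.57, 0.0, -1.36]
force: [-2.0, 1.4, 7.6]
grip_width: 0.039
```

Run:
```python
from h import *
o=bot.observe();print(o['clock'],o['position'],np.degrees(o['tool_rot']),o['force'],o['moment'],o['grip_width'])
save('wrist','w4')
```

```text
4.0667 [ 0.55641342 -0.08593865  0.0739979 ] [-8.99398370e+01  7.18424707e-03 -7.79066579e+01] [-1.95018061  1.39570037  7.57008136] [ 0.35525207  0.27969573 -0.01078308] 0.03904755840509301
```

View pics/w4.png

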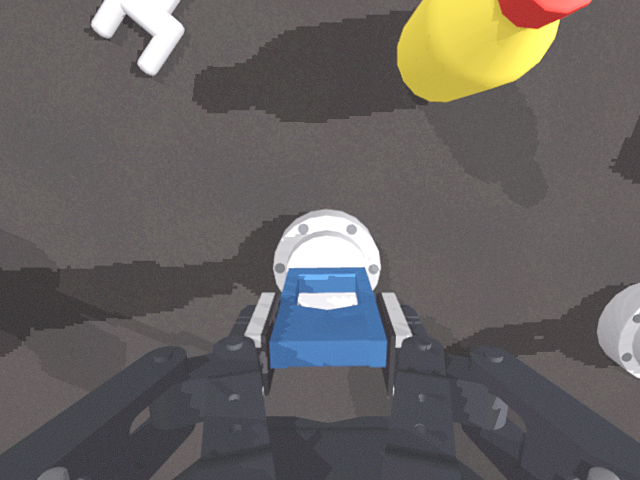

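Emit:
arm_command(
  moves=[
    {"rx":0,"ry":0,"rz":0,"x":0,"y":-0.3,"z":0,"gripper":-0.4},
    {"rx":0,"ry":0,"rz":0,"x":0,"y":-1,"z":0,"gripper":-0.4},
    {"rx":0,"ry":0,"rz":0,"x":0,"y":-2,"z":0,"gripper":-0.4},
    {"rx":0,"ry":0,"rz":0,"x":0,"y":-3,"z":0,"gripper":-0.4},
    {"rx":0,"ry":0,"rz":0,"x":0,"y":-4,"z":0,"gripper":-0.4},
  ],
)

```text
clock: 4.53
position: [0.5561, -0.0863, 0.1146]
tool_rot: [-1.571, -0.0, -1.36]
force: [0.3, -0.2, -6.8]
grip_width: 0.0387
```

Emit:
arm_command(
  moves=[
    {"rx":0,"ry":0,"rz":0,"x":0,"y":-2,"z":0,"gripper":-0.4},
    {"rx":0,"ry":0,"rz":0,"x":0,"y":-4,"z":0,"gripper":-0.4},
    {"rx":0,"ry":0,"rz":0,"x":0,"y":-6,"z":0,"gripper":-0.4},
    {"rx":0,"ry":0,"rz":0,"x":0,"y":-8,"z":0,"gripper":-0.4},
    {"rx":0,"ry":0,"rz":0,"x":0,"y":-9,"z":0,"gripper":-0.4},
  ],
)

```text
clock: 4.95
position: [0.5567, -0.0864, 0.2064]
tool_rot: [-1.568, -0.001, -1.36]
force: [0.2, 1.0, -6.9]
grip_width: 0.0385
```

Emit:
arm_command(
  moves=[
    {"rx":0,"ry":0,"rz":0,"x":0,"y":-0.7,"z":0,"gripper":-0.4},
    {"rx":0,"ry":0,"rz":0,"x":0,"y":-1.1,"z":0,"gripper":-0.4},
    {"rx":0,"ry":0,"rz":0,"x":0,"y":-1.1,"z":0,"gripper":-0.4},
    {"rx":0,"ry":0,"rz":0,"x":0,"y":-1.1,"z":0,"gripper":-0.4},
    {"rx":0,"ry":0,"rz":0,"x":0,"y":-1.1,"z":0,"gripper":-0.4},
  ],
)

```text
clock: 5.37
position: [0.5556, -0.0862, 0.2134]
tool_rot: [-1.572, 0.0, -1.36]
force: [0.5, 0.5, -5.5]
grip_width: 0.0391
```

Run:
```python
from h import *
o=bot.observe();print(o['clock'],o['position'],np.degrees(o['tool_rot']),o['force'],o['moment'],o['grip_width'])
F=[]
for i in range(4):
    save('wrist' if i%2 else 'side',f'l{i}'); F.append(bot.observe()['force'])
print(np.mean(F,0),np.std(F,0))
p=cv2.imread('pics/l2.png');cv2.imwrite('pics/l2c.png',cv2.resize(p[110:310,270:470],None,fx=3,fy=3,interpolation=2))
```

```text
5.3667 [ 0.55560881 -0.08617787  0.21339703] [-9.00812337e+01  1.76098435e-02 -7.79266974e+01] [ 0.50503444  0.45057512 -5.52393488] [-0.03006549  0.01041711 -0.01786625] 0.03910812506783517
[-0.39726056 -0.44869203 -6.34149811] [0.64889482 0.36670863 0.21664196]
```

View pics/l2c.png

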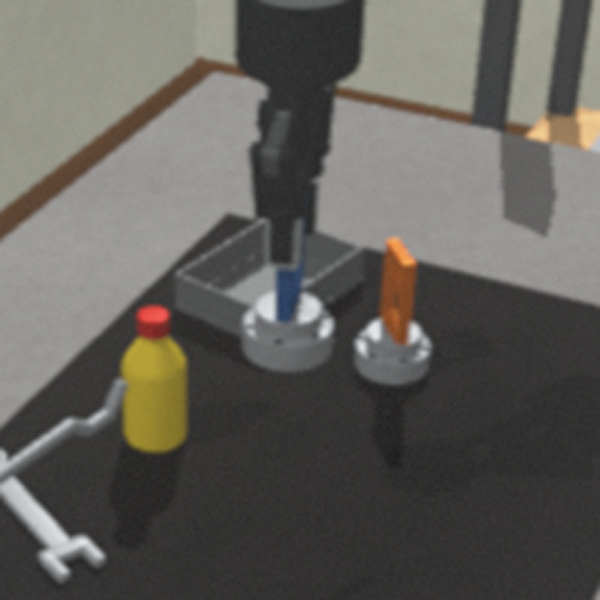

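View pics/l3.png

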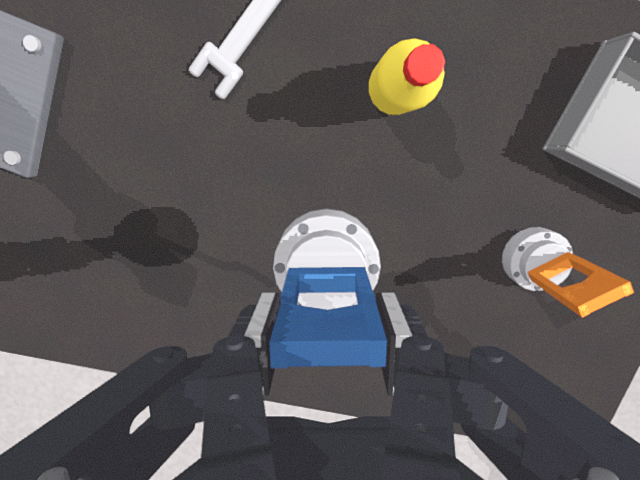

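Emit:
arm_command(
  moves=[
    {"rx":0,"ry":-0.08,"rz":0,"x":-0.7,"y":0,"z":0.2,"gripper":-0.4},
    {"rx":0,"ry":-0.2,"rz":0,"x":-1.8,"y":0,"z":0.6,"gripper":-0.4},
    {"rx":0,"ry":-0.32,"rz":0,"x":-3,"y":0,"z":1,"gripper":-0.4},
    {"rx":0,"ry":-0.44,"rz":0,"x":-4.3,"y":0,"z":1.5,"gripper":-0.4},
    {"rx":0,"ry":-0.56,"rz":0,"x":-5.7,"y":0,"z":2.0,"gripper":-0.4},
  ],
)

```text
clock: 5.98
position: [0.5636, -0.026, 0.2141]
tool_rot: [-1.571, 0.0, -0.795]
force: [0.6, -0.6, -6.3]
grip_width: 0.0391
```

Emit:
arm_command(
  moves=[
    {"rx":0,"ry":-0.12,"rz":0,"x":0,"y":0,"z":0,"gripper":-0.4},
    {"rx":0,"ry":-0.24,"rz":0,"x":0,"y":0,"z":0,"gripper":-0.4},
    {"rx":0,"ry":-0.36,"rz":0,"x":0,"y":0,"z":0,"gripper":-0.4},
    {"rx":0,"ry":-0.48,"rz":0,"x":0,"y":0,"z":0,"gripper":-0.4},
    {"rx":0,"ry":-0.57,"rz":0,"x":0,"y":0,"z":0,"gripper":-0.4},
  ],
)

```text
clock: 6.4
position: [0.5636, -0.0264, 0.214]
tool_rot: [-1.571, 0.0, -0.224]
force: [0.0, -0.1, -5.8]
grip_width: 0.0392
```

Emit:
arm_command(
  moves=[
    {"rx":0,"ry":-0.06,"rz":0,"x":0,"y":0,"z":0,"gripper":-0.4},
    {"rx":0,"ry":-0.08,"rz":0,"x":0,"y":0,"z":0,"gripper":-0.4},
    {"rx":0,"ry":-0.08,"rz":0,"x":0,"y":0,"z":0,"gripper":-0.4},
    {"rx":0,"ry":-0.08,"rz":0,"x":0,"y":0,"z":0,"gripper":-0.4},
  ],
)

```text
clock: 6.73
position: [0.5636, -0.0264, 0.2142]
tool_rot: [-1.571, 0.0, -0.152]
force: [0.2, -0.3, -6.7]
grip_width: 0.039
```

Run:
```python
from h import *
o=bot.observe();print(o['clock'],o['position'],np.degrees(o['tool_rot']),o['force'],o['qpos'],o['grip_width'])
save('wrist','w5')
```

```text
6.7333 [ 0.56359981 -0.02643287  0.21415659] [-9.00029560e+01  1.35531045e-02 -8.72672743e+00] [ 0.23140639 -0.32963641 -6.67371986] [-0.0615419   0.44444111  0.00460993  1.78236037 -0.00249919  0.91503891
 -0.20816555] 0.039013919030381955
```

View pics/w5.png

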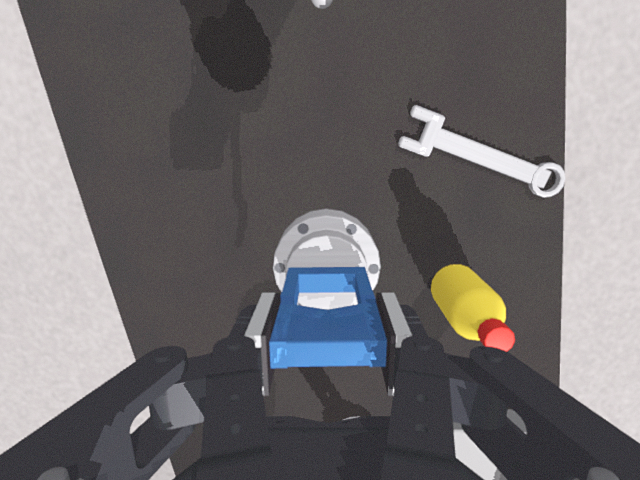

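Emit:
arm_command(
  moves=[
    {"rx":0,"ry":0,"rz":0,"x":0,"y":0,"z":1,"gripper":-0.4},
    {"rx":0,"ry":0,"rz":0,"x":-0.1,"y":0,"z":2.5,"gripper":-0.4},
    {"rx":0,"ry":0,"rz":0,"x":-0.2,"y":0,"z":4,"gripper":-0.4},
    {"rx":0,"ry":0,"rz":0,"x":-0.2,"y":0,"z":5.5,"gripper":-0.4},
    {"rx":0,"ry":0,"rz":0,"x":-0.2,"y":0,"z":6.5,"gripper":-0.4},
  ],
)

```text
clock: 7.2
position: [0.5715, 0.0405, 0.2143]
tool_rot: [-1.57, 0.0, -0.15]
force: [-0.2, 0.1, -5.9]
grip_width: 0.0392
```

Emit:
arm_command(
  moves=[
    {"rx":0,"ry":0,"rz":0,"x":0,"y":0,"z":0,"gripper":-0.4},
    {"rx":0,"ry":0,"rz":0,"x":0,"y":0,"z":0,"gripper":-0.4},
    {"rx":0,"ry":0,"rz":0,"x":0,"y":0,"z":0,"gripper":-0.4},
  ],
)

```text
clock: 7.45
position: [0.5713, 0.0378, 0.2142]
tool_rot: [-1.571, 0.0, -0.151]
force: [0.5, -0.9, -5.9]
grip_width: 0.0389
```

Run:
```python
from h import *
o=bot.observe();print(o['clock'],o['position'],np.degrees(o['tool_rot']),o['force'],o['grip_width'])
np.save('pics/w6_T.npy',wristT(o))
save('wrist','w6');save('scene','c6');save('side','s6')
p=cv2.imread('pics/w6.png');cv2.imwrite('pics/w6c.png',cv2.resize(p[0:160,240:400],None,fx=3.7,fy=3.7,interpolation=2))
p=cv2.imread('pics/c6.png');cv2.imwrite('pics/c6c.png',cv2.resize(p[160:260,290:410],None,fx=6,fy=6,interpolation=2))
p=cv2.imread('pics/s6.png');cv2.imwrite('pics/s6c.png',cv2.resize(p[190:310,230:380],None,fx=5,fy=5,interpolation=2))
```

```text
7.45 [0.57131905 0.03781649 0.21422798] [-9.00268069e+01  7.60966466e-03 -8.63596458e+00] [ 0.47109828 -0.85499418 -5.94965261] 0.038879096669817065
```

View pics/w6.png

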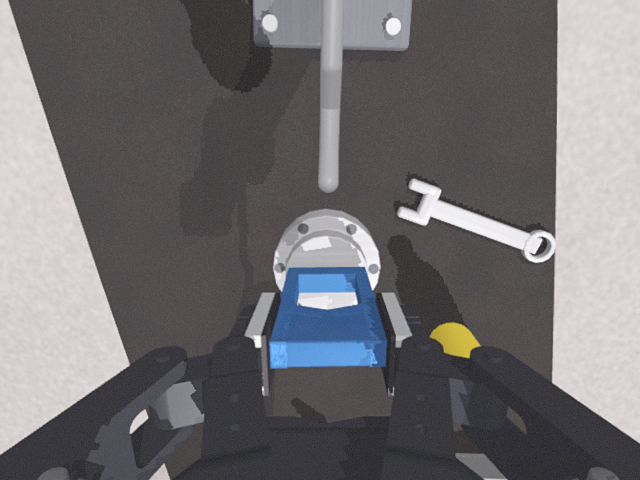

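View pics/c6c.png

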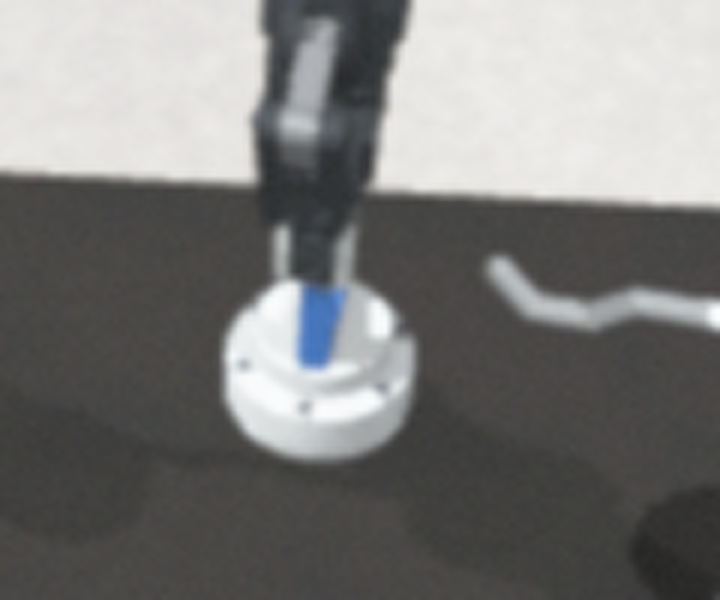

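View pics/s6c.png

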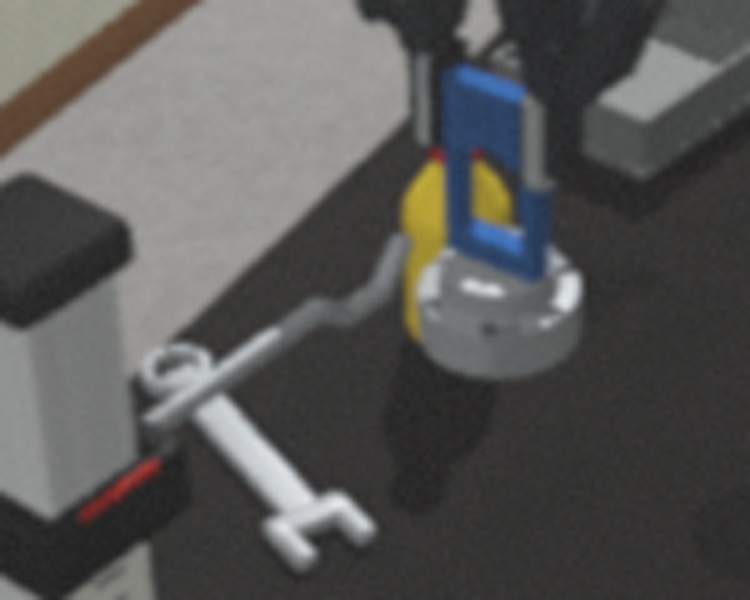

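Run:
```python
from h import *
T=np.load('pics/w6_T.npy')
A=rayz('wrist',[[328,184],[330.5,108],[330.7,68],[333.5,20],[334,5]],[.209,.196,.196,.206,.206],T);print(A)
e=A[4]-A[0];print('yaw',np.degrees(np.arctan2(e[1],e[0])))
o=bot.observe()
Ri=T@np.linalg.inv(np.array(bot.camera_model('wrist')['mount']));Ri=np.linalg.inv(Ri)
print((A@Ri[:3,:3].T+Ri[:3,3]).round(4))
C=rayz('wrist',[[270,342],[386,342],[386,366],[270,366]],.214+.0037+.0283,T);print((C@Ri[:3,:3].T+Ri[:3,3]).round(4))
```

```text
[[0.57925658 0.0883766  0.209     ]
 [0.58462849 0.11702349 0.196     ]
 [0.58692153 0.13182115 0.196     ]
 [0.58996064 0.14587029 0.206     ]
 [0.59083982 0.15060654 0.206     ]]
yaw 79.45585416401445
[[0.0003 0.0052 0.0512]
 [0.0013 0.0182 0.0803]
 [0.0013 0.0182 0.0953]
 [0.0022 0.0082 0.1096]
 [0.0024 0.0082 0.1144]]
[[-0.0191 -0.0318  0.0032]
 [ 0.0196 -0.0318  0.0033]
 [ 0.02   -0.0318 -0.006 ]
 [-0.0195 -0.0318 -0.006 ]]
```

Emit:
arm_command(
  moves=[
    {"rx":0,"ry":0.005,"rz":0,"x":0,"y":0,"z":0.5,"gripper":-0.4},
    {"rx":0,"ry":0.01,"rz":0,"x":0,"y":0,"z":1.2,"gripper":-0.4},
    {"rx":0,"ry":0.017,"rz":0,"x":0,"y":0,"z":2,"gripper":-0.4},
    {"rx":0,"ry":0.017,"rz":0,"x":0,"y":0,"z":2.6,"gripper":-0.4},
    {"rx":0,"ry":0.017,"rz":0,"x":0,"y":0,"z":3,"gripper":-0.4},
  ],
)

```text
clock: 8.02
position: [0.576, 0.0695, 0.2143]
tool_rot: [-1.57, 0.0, -0.166]
force: [-0.5, -0.2, -6.2]
grip_width: 0.0392
```

Emit:
arm_command(
  moves=[
    {"rx":0,"ry":0,"rz":0,"x":0,"y":0,"z":0,"gripper":-0.4},
    {"rx":0,"ry":0,"rz":0,"x":0,"y":0,"z":0,"gripper":-0.4},
  ],
)

```text
clock: 8.18
position: [0.5758, 0.0681, 0.2142]
tool_rot: [-1.571, 0.0, -0.166]
force: [0.1, -0.8, -6.3]
grip_width: 0.0388
```

Run:
```python
from h import *
o=bot.observe();print(o['clock'],o['position'],np.degrees(o['tool_rot']),o['force'],o['grip_width'])
np.save('pics/w7_T.npy',wristT(o))
save('wrist','w7');save('scene','c7');save('side','s7')
a=[cv2.imread('pics/c7.png')[170:250,310:410],cv2.imread('pics/s7.png')[200:280,240:340]]
cv2.imwrite('pics/cs7.png',np.hstack([cv2.resize(p,None,fx=4,fy=4,interpolation=2) for p in a]))
```

```text
8.1833 [0.57582724 0.06814974 0.21420989] [-9.00097903e+01  6.58416331e-03 -9.53441235e+00] [ 0.09619588 -0.79901291 -6.34067544] 0.03876873515028332
```

View pics/w7.png

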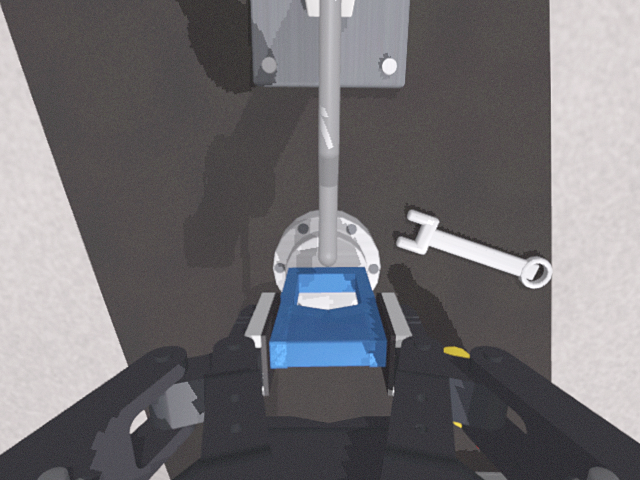

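View pics/cs7.png

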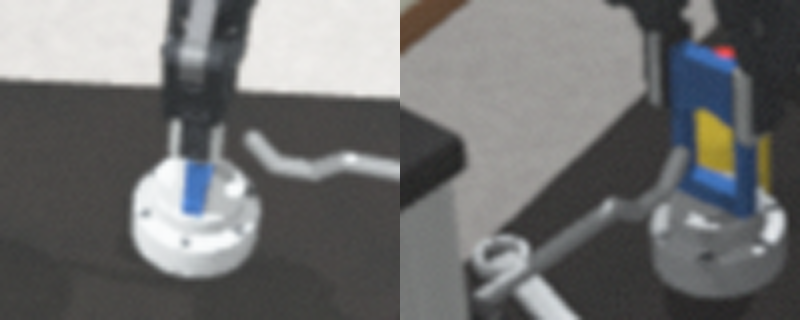

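Emit:
arm_command(
  moves=[
    {"rx":0,"ry":0,"rz":0,"x":0,"y":0,"z":0.3,"gripper":-0.4},
    {"rx":0,"ry":0,"rz":0,"x":0,"y":0,"z":0.8,"gripper":-0.4},
    {"rx":0,"ry":0,"rz":0,"x":0,"y":0,"z":1.3,"gripper":-0.4},
    {"rx":0,"ry":0,"rz":0,"x":0,"y":0,"z":1.8,"gripper":-0.4},
    {"rx":0,"ry":0,"rz":0,"x":0,"y":0,"z":2.1,"gripper":-0.4},
  ],
)

```text
clock: 8.75
position: [0.5795, 0.0898, 0.2143]
tool_rot: [-1.57, 0.0, -0.166]
force: [0.2, 0.3, -5.9]
grip_width: 0.0387
```

Run:
```python
from h import *
T=np.load('pics/w7_T.npy')
A=rayz('wrist',[[328,256],[329,185],[330,10]],[.209,.196,.206],T)
Ri=np.linalg.inv(T@np.linalg.inv(np.array(bot.camera_model('wrist')['mount'])))
print((A@Ri[:3,:3].T+Ri[:3,3]).round(4))
o=bot.observe();print(o['position'],o['force'],o['moment'])
save('wrist','w8');save('scene','c8');save('side','s8')
a=[cv2.imread('pics/c8.png')[170:250,310:410],cv2.imread('pics/s8.png')[200:280,240:340]]
cv2.imwrite('pics/cs8.png',np.hstack([cv2.resize(p,None,fx=4,fy=4,interpolation=2) for p in a]))
```

```text
[[0.0003 0.0052 0.0215]
 [0.0007 0.0182 0.0492]
 [0.001  0.0082 0.1129]]
[0.57945889 0.08976401 0.21428739] [ 0.17342813  0.31947831 -5.87518821] [-0.01575575 -0.02539366 -0.02969959]
```

View pics/cs8.png

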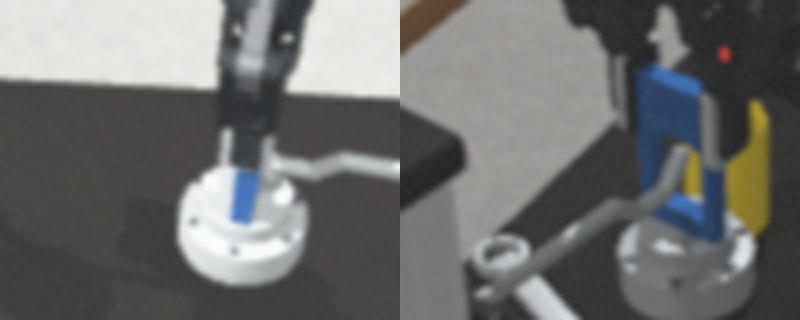

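View pics/w8.png

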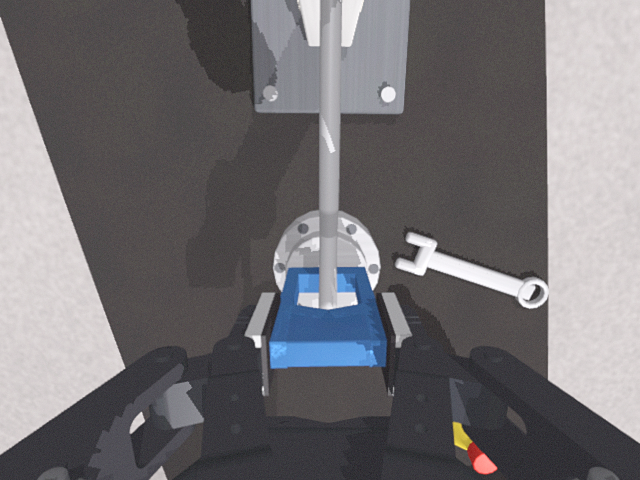

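Emit:
arm_command(
  moves=[
    {"rx":0,"ry":0,"rz":0,"x":0,"y":0,"z":0.4,"gripper":-0.4},
    {"rx":0,"ry":0,"rz":0,"x":0,"y":0,"z":0.9,"gripper":-0.4},
    {"rx":0,"ry":0,"rz":0,"x":0,"y":0,"z":1.4,"gripper":-0.4},
    {"rx":0,"ry":0,"rz":0,"x":0,"y":0,"z":1.9,"gripper":-0.4},
    {"rx":0,"ry":0,"rz":0,"x":0,"y":0,"z":2.1,"gripper":-0.4},
  ],
)

```text
clock: 9.32
position: [0.5829, 0.1106, 0.2142]
tool_rot: [-1.57, 0.0, -0.166]
force: [0.7, 0.4, -5.3]
grip_width: 0.039
```

Emit:
arm_command(
  moves=[
    {"rx":0,"ry":0,"rz":0,"x":0,"y":0.3,"z":0,"gripper":-0.4},
    {"rx":0,"ry":0,"rz":0,"x":0,"y":0.6,"z":0,"gripper":-0.4},
    {"rx":0,"ry":0,"rz":0,"x":0,"y":0.9,"z":0,"gripper":-0.4},
    {"rx":0,"ry":0,"rz":0,"x":0,"y":1.1,"z":0,"gripper":-0.4},
    {"rx":0,"ry":0,"rz":0,"x":0,"y":1.1,"z":0,"gripper":-0.4},
  ],
)

```text
clock: 9.73
position: [0.5826, 0.109, 0.2026]
tool_rot: [-1.571, 0.001, -0.167]
force: [0.4, 0.0, -7.4]
grip_width: 0.0389
```

Run:
```python
from h import *
o=bot.observe();print(o['position'],o['force'],o['moment'],np.degrees(o['tool_rot']))
save('wrist','w9');save('scene','c9');save('side','s9')
a=[cv2.imread('pics/c9.png')[170:250,330:430],cv2.imread('pics/s9.png')[200:280,240:340]]
cv2.imwrite('pics/cs9.png',np.hstack([cv2.resize(p,None,fx=4,fy=4,interpolation=2) for p in a]))
```

```text
[0.58258071 0.10902632 0.20264975] [ 0.36902151  0.04894774 -7.35091939] [ 0.04671274  0.01611566 -0.02294121] [-9.00264364e+01  4.69736383e-02 -9.58762250e+00]
```

View pics/cs9.png

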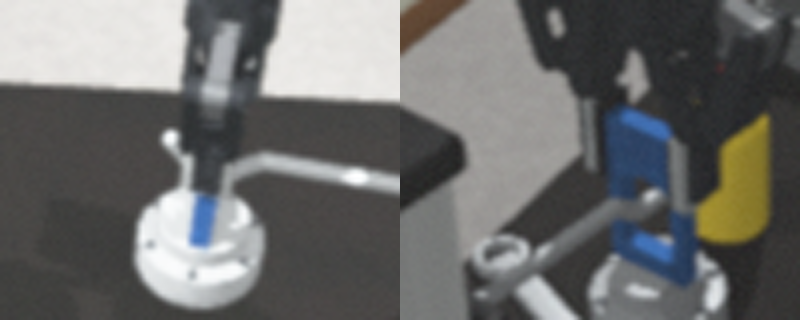

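View pics/w9.png

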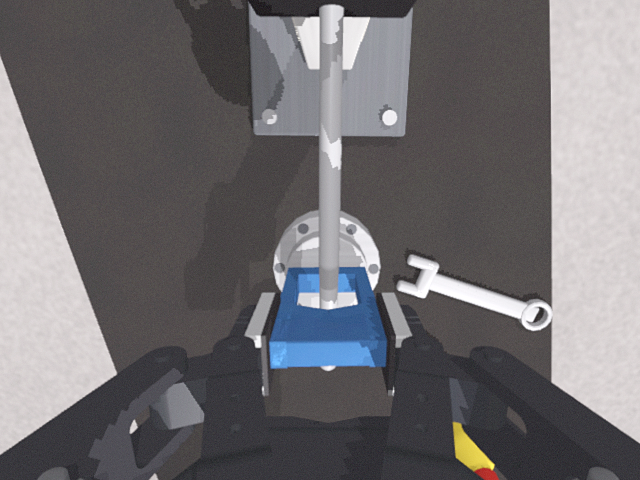

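Emit:
arm_command(
  moves=[
    {"rx":0,"ry":0,"rz":0,"x":0,"y":0.2,"z":0.1,"gripper":-0.4},
    {"rx":0,"ry":0,"rz":0,"x":0,"y":0.4,"z":0.2,"gripper":-0.4},
    {"rx":0,"ry":0,"rz":0,"x":0,"y":0.6,"z":0.2,"gripper":-0.4},
    {"rx":0,"ry":0,"rz":0,"x":0,"y":0.7,"z":0.2,"gripper":-0.4},
    {"rx":0,"ry":0,"rz":0,"x":0,"y":0.75,"z":0.2,"gripper":-0.4},
  ],
)

```text
clock: 10.3
position: [0.5831, 0.1113, 0.1955]
tool_rot: [-1.571, 0.0, -0.167]
force: [-0.6, -0.7, -6.3]
grip_width: 0.0389
```

```bash
cat > rd.py <<'E'
from h import *
import sys
k=sys.argv[1]; F=[];P=[];M=[]
for i in range(int(sys.argv[2])):
    save(['wrist','scene','side'][i%3],f'{k}_{i}');o=bot.observe();F.append(o['force']);P.append(o['position']);M.append(o['moment'])
F=np.array(F);print(o['clock'],'P',np.mean(P,0).round(4),'F',F.mean(0).round(2),'se',(F.std(0)/len(F)**.5).round(2),'M',np.mean(M,0).round(3),o['grip_width'])
a=[cv2.imread(f'pics/{k}_1.png')[165:255,330:430],cv2.imread(f'pics/{k}_2.png')[200:290,230:330]]
cv2.imwrite(f'pics/{k}.png',np.hstack([cv2.resize(p,None,fx=4,fy=4,interpolation=2) for p in a]))
E
python3 rd.py a 9
```

```text
10.75 P [0.5832 0.1113 0.1958] F [ 0.13 -0.19 -5.91] se [0.14 0.21 0.19] M [ 0.017 -0.041 -0.002] 0.03869636389723482
```

View pics/a.png

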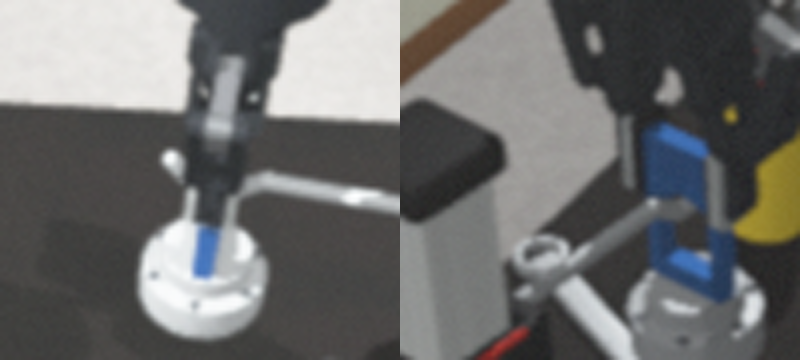

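Emit:
arm_command(
  moves=[
    {"rx":0,"ry":0,"rz":0,"x":0,"y":0.1,"z":0,"gripper":-0.4},
    {"rx":0,"ry":0,"rz":0,"x":0,"y":0.2,"z":0,"gripper":-0.4},
    {"rx":0,"ry":0,"rz":0,"x":0,"y":0.28,"z":0,"gripper":-0.4},
    {"rx":0,"ry":0,"rz":0,"x":0,"y":0.34,"z":0,"gripper":-0.4},
    {"rx":0,"ry":0,"rz":0,"x":0,"y":0.4,"z":0,"gripper":-0.4},
  ],
)

```text
clock: 11.17
position: [0.5831, 0.1113, 0.1917]
tool_rot: [-1.571, 0.0, -0.167]
force: [-0.6, 0.3, -5.6]
grip_width: 0.0391
```

Emit:
arm_command(
  moves=[
    {"rx":0,"ry":0,"rz":0,"x":0,"y":0.06,"z":0,"gripper":-0.4},
    {"rx":0,"ry":0,"rz":0,"x":0,"y":0.12,"z":0,"gripper":-0.4},
    {"rx":0,"ry":0,"rz":0,"x":0,"y":0.2,"z":0,"gripper":-0.4},
    {"rx":0,"ry":0,"rz":0,"x":0,"y":0.3,"z":0,"gripper":-0.4},
    {"rx":0,"ry":0,"rz":0,"x":0,"y":0.4,"z":0,"gripper":-0.4},
  ],
)

```text
clock: 11.58
position: [0.5832, 0.1113, 0.1878]
tool_rot: [-1.571, -0.0, -0.167]
force: [-0.1, -0.5, -5.4]
grip_width: 0.0389
```

Emit:
arm_command(
  moves=[
    {"rx":0,"ry":0,"rz":0,"x":0,"y":0.1,"z":0,"gripper":-0.4},
    {"rx":0,"ry":0,"rz":0,"x":0,"y":0.2,"z":0,"gripper":-0.4},
    {"rx":0,"ry":0,"rz":0,"x":0,"y":0.3,"z":0,"gripper":-0.4},
    {"rx":0,"ry":0,"rz":0,"x":0,"y":0.4,"z":0,"gripper":-0.4},
    {"rx":0,"ry":0,"rz":0,"x":0,"y":0.5,"z":0,"gripper":-0.4},
  ],
)

```text
clock: 12.0
position: [0.5832, 0.1113, 0.1827]
tool_rot: [-1.571, -0.0, -0.167]
force: [-0.0, -0.4, -4.5]
grip_width: 0.039
```

Emit:
arm_command(
  moves=[
    {"rx":0,"ry":0,"rz":0,"x":0,"y":0.1,"z":0,"gripper":-0.4},
    {"rx":0,"ry":0,"rz":0,"x":0,"y":0.2,"z":0,"gripper":-0.4},
    {"rx":0,"ry":0,"rz":0,"x":0,"y":0.3,"z":0,"gripper":-0.4},
    {"rx":0,"ry":0,"rz":0,"x":0,"y":0.35,"z":0,"gripper":-0.4},
    {"rx":0,"ry":0,"rz":0,"x":0,"y":0.35,"z":0,"gripper":-0.4},
  ],
)

```text
clock: 12.42
position: [0.5832, 0.1113, 0.1792]
tool_rot: [-1.571, 0.0, -0.167]
force: [0.5, 0.3, -4.9]
grip_width: 0.0392
```

```bash
python3 rd.py b 9
```

```text
12.8667 P [0.5832 0.1113 0.1793] F [ 0.3   0.1  -4.39] se [0.19 0.12 0.18] M [-0.006  0.    -0.003] 0.03891285301491308
```

View pics/b.png

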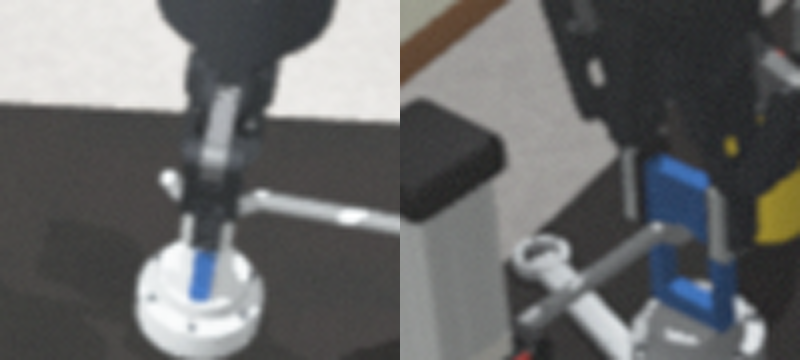

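View pics/b_6.png

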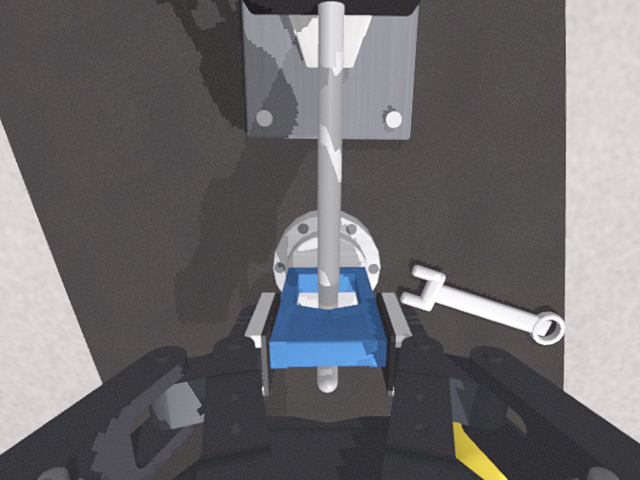

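Emit:
arm_command(
  moves=[
    {"rx":0,"ry":0,"rz":0,"x":0,"y":0.06,"z":0,"gripper":-0.4},
    {"rx":0,"ry":0,"rz":0,"x":0,"y":0.16,"z":0,"gripper":-0.4},
    {"rx":0,"ry":0,"rz":0,"x":0,"y":0.3,"z":0,"gripper":-0.4},
    {"rx":0,"ry":0,"rz":0,"x":0,"y":0.45,"z":0,"gripper":-0.4},
    {"rx":0,"ry":0,"rz":0,"x":0,"y":0.6,"z":0,"gripper":-0.4},
  ],
)

```text
clock: 13.28
position: [0.5832, 0.1113, 0.1731]
tool_rot: [-1.571, -0.0, -0.167]
force: [0.7, -0.1, -4.1]
grip_width: 0.0383
```

Emit:
arm_command(
  moves=[
    {"rx":0,"ry":0,"rz":0,"x":0,"y":0.15,"z":0,"gripper":-0.4},
    {"rx":0,"ry":0,"rz":0,"x":0,"y":0.3,"z":0,"gripper":-0.4},
    {"rx":0,"ry":0,"rz":0,"x":0,"y":0.45,"z":0,"gripper":-0.4},
    {"rx":0,"ry":0,"rz":0,"x":0,"y":0.6,"z":0,"gripper":-0.4},
    {"rx":0,"ry":0,"rz":0,"x":0,"y":0.75,"z":0,"gripper":-0.4},
  ],
)

```text
clock: 13.7
position: [0.5832, 0.1113, 0.1657]
tool_rot: [-1.571, -0.0, -0.167]
force: [0.0, 0.3, -3.0]
grip_width: 0.0387
```

Emit:
arm_command(
  moves=[
    {"rx":0,"ry":0,"rz":0,"x":0,"y":0.15,"z":0,"gripper":-0.4},
    {"rx":0,"ry":0,"rz":0,"x":0,"y":0.3,"z":0,"gripper":-0.4},
    {"rx":0,"ry":0,"rz":0,"x":0,"y":0.43,"z":0,"gripper":-0.4},
    {"rx":0,"ry":0,"rz":0,"x":0,"y":0.55,"z":0,"gripper":-0.4},
    {"rx":0,"ry":0,"rz":0,"x":0,"y":0.65,"z":0,"gripper":-0.4},
  ],
)

```text
clock: 14.12
position: [0.5832, 0.1113, 0.1592]
tool_rot: [-1.571, -0.0, -0.167]
force: [0.3, -0.6, -1.0]
grip_width: 0.0391
```

Emit:
arm_command(
  moves=[
    {"rx":0,"ry":0,"rz":0,"x":0,"y":0.08,"z":0,"gripper":-0.4},
    {"rx":0,"ry":0,"rz":0,"x":0,"y":0.15,"z":0,"gripper":-0.4},
    {"rx":0,"ry":0,"rz":0,"x":0,"y":0.2,"z":0,"gripper":-0.4},
    {"rx":0,"ry":0,"rz":0,"x":0,"y":0.24,"z":0,"gripper":-0.4},
    {"rx":0,"ry":0,"rz":0,"x":0,"y":0.25,"z":0,"gripper":-0.4},
  ],
)

```text
clock: 14.53
position: [0.5832, 0.1113, 0.1568]
tool_rot: [-1.571, -0.0, -0.167]
force: [-0.5, 0.0, -0.8]
grip_width: 0.0388
```

```bash
python3 rd.py c 15
```

```text
15.2833 P [0.5832 0.1113 0.1568] F [ 0.24  0.12 -0.74] se [0.14 0.1  0.17] M [-0.041 -0.03  -0.002] 0.03918428701895202
```

View pics/c.png

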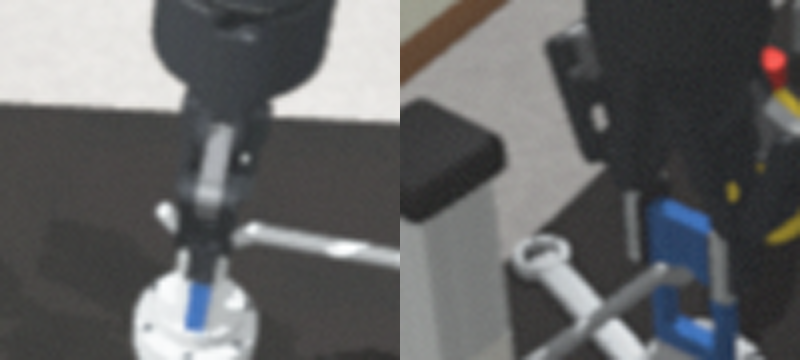

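View pics/c_12.png

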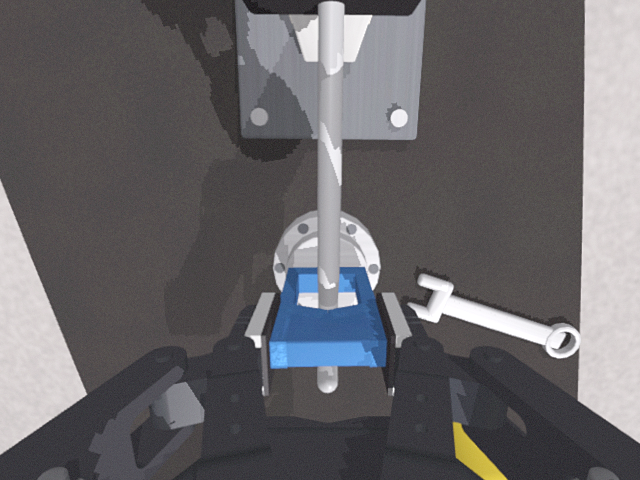

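Emit:
arm_command(
  moves=[
    {"rx":0,"ry":0,"rz":0,"x":0,"y":0.08,"z":0,"gripper":-0.4},
    {"rx":0,"ry":0,"rz":0,"x":0,"y":0.2,"z":0,"gripper":-0.4},
    {"rx":0,"ry":0,"rz":0,"x":0,"y":0.32,"z":0,"gripper":-0.4},
    {"rx":0,"ry":0,"rz":0,"x":0,"y":0.42,"z":0,"gripper":-0.4},
    {"rx":0,"ry":0,"rz":0,"x":0,"y":0.48,"z":0,"gripper":-0.4},
  ],
)

```text
clock: 15.7
position: [0.5832, 0.1113, 0.1518]
tool_rot: [-1.571, 0.0, -0.167]
force: [0.0, -0.4, -0.3]
grip_width: 0.0392
```

Emit:
arm_command(
  moves=[
    {"rx":0,"ry":0,"rz":0,"x":0,"y":0,"z":0,"gripper":-0.4},
    {"rx":0,"ry":0,"rz":0,"x":0,"y":0,"z":0,"gripper":-0.4},
  ],
)

```text
clock: 15.87
position: [0.5832, 0.1114, 0.152]
tool_rot: [-1.571, 0.0, -0.167]
force: [-0.7, -0.3, -1.0]
grip_width: 0.0392
```

```bash
python3 rd.py d 36
```

```text
17.6667 P [0.5832 0.1113 0.152 ] F [ 0.2  -0.2  -0.25] se [0.07 0.08 0.08] M [-0.038 -0.06  -0.001] 0.03887948990982456
```

Emit:
arm_command(
  moves=[
    {"rx":0,"ry":0,"rz":0,"x":0,"y":0.05,"z":0,"gripper":-0.4},
    {"rx":0,"ry":0,"rz":0,"x":0,"y":0.1,"z":0,"gripper":-0.4},
    {"rx":0,"ry":0,"rz":0,"x":0,"y":0.14,"z":0,"gripper":-0.4},
    {"rx":0,"ry":0,"rz":0,"x":0,"y":0.16,"z":0,"gripper":-0.4},
    {"rx":0,"ry":0,"rz":0,"x":0,"y":0.16,"z":0,"gripper":-0.4},
  ],
)

```text
clock: 18.08
position: [0.5832, 0.1113, 0.1503]
tool_rot: [-1.571, 0.0, -0.167]
force: [1.5, -0.3, 0.4]
grip_width: 0.039
```

```bash
python3 rd.py e 48
```

```text
20.4833 P [0.5832 0.1113 0.1504] F [ 0.33 -0.14  0.12] se [0.08 0.08 0.07] M [-0.025 -0.081  0.002] 0.03925659563812035
```

View pics/e_47.png

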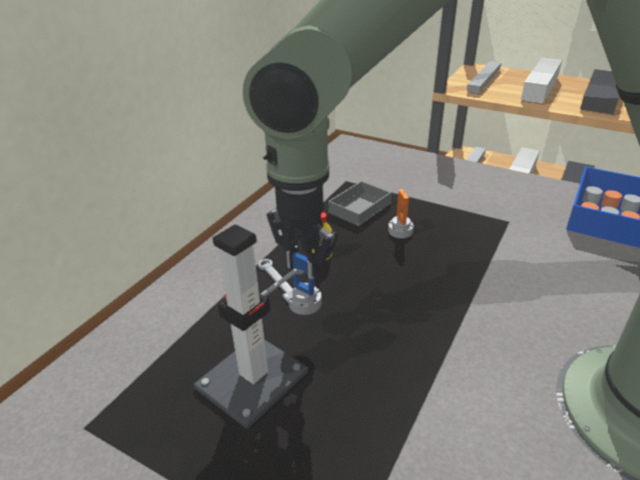

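Emit:
arm_command(
  moves=[
    {"rx":0,"ry":0,"rz":0,"x":0,"y":0,"z":0,"gripper":-0.2},
    {"rx":0,"ry":0,"rz":0,"x":0,"y":0,"z":0,"gripper":-0.2},
    {"rx":0,"ry":0,"rz":0,"x":0,"y":0,"z":0,"gripper":-0.2},
    {"rx":0,"ry":0,"rz":0,"x":0,"y":0,"z":0,"gripper":-0.2},
  ],
  squeeze=20,
)

```text
clock: 20.82
position: [0.5832, 0.1113, 0.1504]
tool_rot: [-1.571, 0.0, -0.167]
force: [0.4, -0.6, -0.5]
grip_width: 0.039
```

```bash
python3 rd.py f 18
```

```text
21.7167 P [0.5832 0.1113 0.1504] F [ 0.55 -0.01  0.08] se [0.09 0.11 0.15] M [-0.02  -0.084  0.003] 0.03896644429585769
```

Emit:
arm_command(
  moves=[
    {"rx":0,"ry":0,"rz":0,"x":0,"y":0,"z":0,"gripper":0.0},
    {"rx":0,"ry":0,"rz":0,"x":0,"y":0,"z":0,"gripper":0.1},
    {"rx":0,"ry":0,"rz":0,"x":0,"y":0,"z":0,"gripper":0.25},
    {"rx":0,"ry":0,"rz":0,"x":0,"y":0,"z":0,"gripper":0.5},
    {"rx":0,"ry":0,"rz":0,"x":0,"y":0,"z":0,"gripper":0.7},
  ],
)

```text
clock: 22.13
position: [0.5832, 0.1113, 0.1504]
tool_rot: [-1.571, 0.0, -0.167]
force: [0.3, 0.8, -0.1]
grip_width: 0.0721
```

```bash
python3 rd.py g 9
```

```text
22.5833 P [0.5832 0.1113 0.1504] F [-0.01  0.25 -0.05] se [0.17 0.11 0.18] M [0.002 0.01  0.009] 0.07254512375293484
```

View pics/g.png

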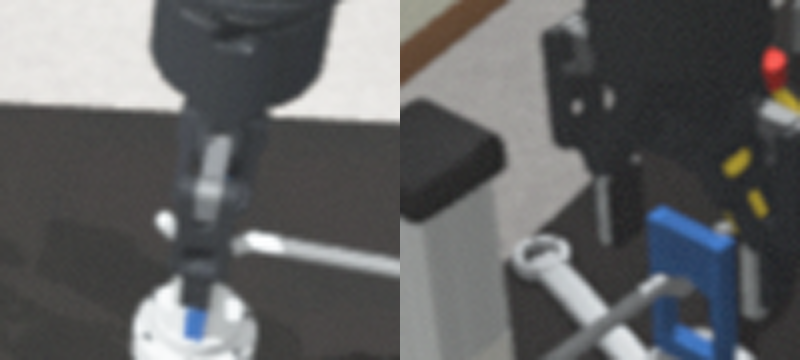

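View pics/g_6.png

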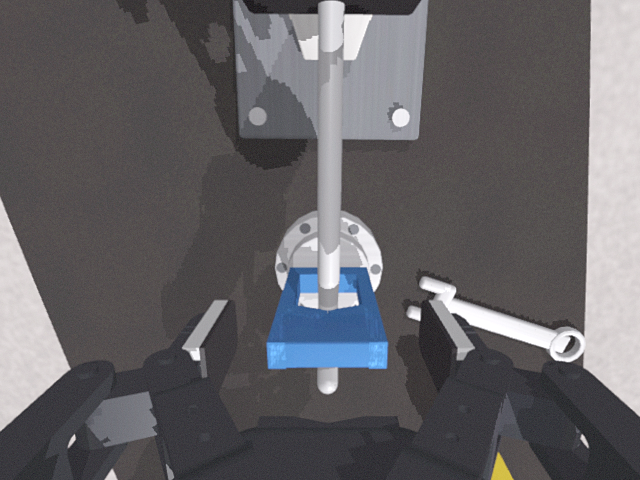

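Emit:
arm_command(
  moves=[
    {"rx":0,"ry":0,"rz":0,"x":0,"y":0,"z":0,"gripper":0.9},
    {"rx":0,"ry":0,"rz":0,"x":0,"y":-0.5,"z":0,"gripper":1},
    {"rx":0,"ry":0,"rz":0,"x":0,"y":-1.5,"z":0,"gripper":1},
    {"rx":0,"ry":0,"rz":0,"x":0,"y":-3,"z":0,"gripper":1},
    {"rx":0,"ry":0,"rz":0,"x":0,"y":-5,"z":0,"gripper":1},
  ],
)

```text
clock: 23.0
position: [0.5828, 0.1112, 0.201]
tool_rot: [-1.571, 0.001, -0.167]
force: [0.3, 0.4, 1.1]
grip_width: 0.0854
```

Emit:
arm_command(
  moves=[
    {"rx":0,"ry":0,"rz":0,"x":0,"y":-2,"z":0,"gripper":1},
    {"rx":0,"ry":0,"rz":0,"x":0,"y":-4,"z":0,"gripper":1},
    {"rx":0,"ry":0,"rz":0,"x":0,"y":-6,"z":-1,"gripper":1},
    {"rx":0,"ry":0,"rz":0,"x":0,"y":-7.5,"z":-2,"gripper":1},
    {"rx":0,"ry":0,"rz":0,"x":0,"y":-8,"z":-3,"gripper":1},
  ],
)

```text
clock: 23.42
position: [0.5789, 0.0815, 0.2837]
tool_rot: [-1.569, -0.003, -0.167]
force: [0.3, -0.5, -0.5]
grip_width: 0.0852
```

```bash
python3 rd.py h 18
python3 - <<'E'
import cv2,numpy as np
for k,ns in(('g',(0,6)),('h',(0,15)),):
  for c in range(3):
    a=cv2.imread(f'pics/{k}_{ns[0]+c}.png').astype(int)
    for j in range(ns[0]+c+3,ns[1]+c+1,3):
      b=cv2.imread(f'pics/{k}_{j}.png').astype(int);print(k,c,j,(abs(a-b).max(2)>40).sum())
E
```

```text
24.3167 P [0.5781 0.0817 0.2803] F [0.04 0.12 0.17] se [0.13 0.18 0.14] M [-0.004  0.004  0.001] 0.08525698615109771
g 0 3 596
g 0 6 586
g 1 4 0
g 1 7 0
g 2 5 0
g 2 8 0
h 0 3 4650
h 0 6 7346
h 0 9 6241
h 0 12 5225
h 0 15 4825
h 1 4 1591
h 1 7 1883
h 1 10 1728
h 1 13 1588
h 1 16 1504
h 2 5 559
h 2 8 619
h 2 11 415
h 2 14 288
h 2 17 231
```

View pics/h.png

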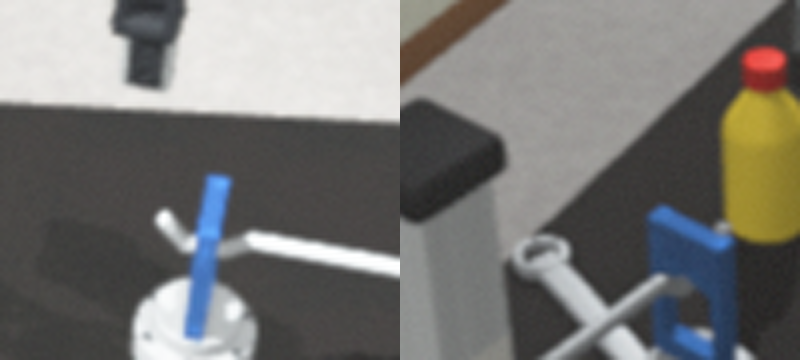

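View pics/h_15.png

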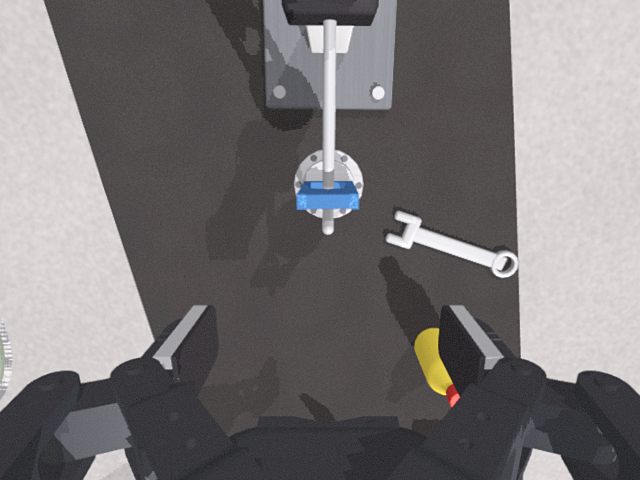

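View pics/h_16.png

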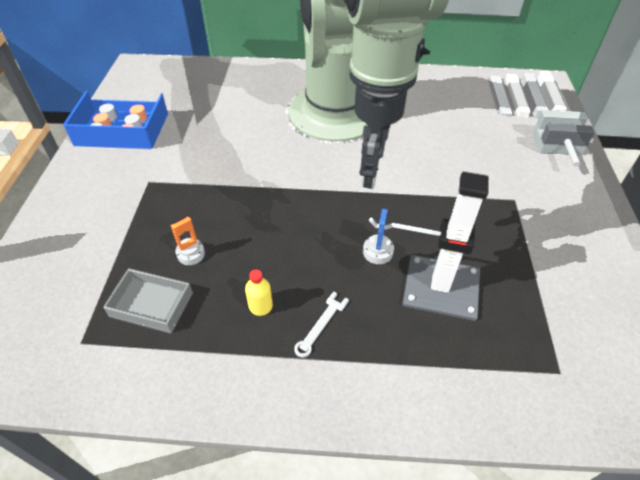

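Run:
```python
from h import *
def c(f,b):
    hsv=cv2.cvtColor(cv2.imread(f'pics/{f}.png'),cv2.COLOR_BGR2HSV)[b[1]:b[3],b[0]:b[2]]
    m=(hsv[...,0]>100)&(hsv[...,0]<130)&(hsv[...,1]>120);v,u=np.where(m);return np.round([u.mean(),v.mean(),m.sum()],2)
for j in range(1,17,3): print(j,c(f'h_{j}',(355,190,410,260)),c(f'h_{j+1}',(270,230,340,310)))
a=[cv2.imread('pics/h_16.png')[195:275,345:425],cv2.imread('pics/h_17.png')[230:320,260:350]]
cv2.imwrite('pics/fin.png',np.hstack([cv2.resize(p,(400,400),interpolation=2) for p in a]))
```

```text
1 [ 26.36  36.48 208.  ] [ 33.21  41.34 541.  ]
4 [ 26.38  36.44 209.  ] [ 33.22  41.26 538.  ]
7 [ 26.38  36.44 209.  ] [ 33.19  41.16 536.  ]
10 [ 26.37  36.44 210.  ] [ 33.27  41.32 538.  ]
13 [ 26.37  36.44 210.  ] [ 33.19  41.39 537.  ]
16 [ 26.38  36.44 209.  ] [ 33.22  41.18 534.  ]
```

View pics/fin.png

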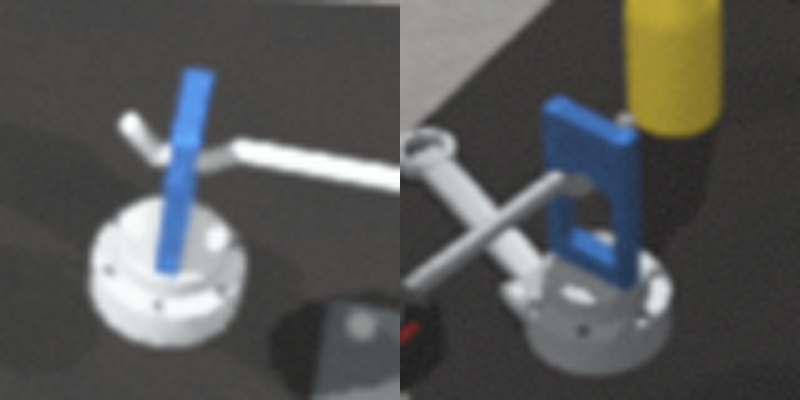

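```bash
python3 -c "
from workcell import bot
print(bot.job_done())"
```

```text
the job is handed in; nothing more can be done
None
```

The blue-tab hub is hanging on the scale's hook, upright and at rest, and the job is handed in at about 24 s of the 61 s allowed. No verdict is reported back, so this rests on my own checks.

**What I did:** I gripped the tab across its width at 60 N, lifted the hub and turned it to line up with the hook. I then passed the window over the tip and lowered it in small steps until the spring took the weight. I eased the grip to 20 N, opened the fingers and backed away upward.

**Checks before letting go:**
- **Weight:** the lifted hub weighed about 6.1 N, roughly 0.62 kg.
- **Balance:** just before opening, the vertical force on the wrist averaged about +0.1 N, within its noise. That puts the spring within about 1 mm of balance.

**Checks after letting go:**
- **At rest:** over the last second the tab stayed within 0.05 pixels in the scene camera and about 0.2 pixels in the side camera, which is its noise. The tab sits in the middle part of the seat.
- **Robot clear:** the wrist force is about zero and the gripper is well away from the hub.
- **Other things:** by eye, the other hub, the wrench, the oil bottle and the tray are where they started.

**What disagreed or failed:**
- **Camera estimates:** the cameras differed by a few millimetres and about 2° on where the hook is. I used the wrist view and corrected as I went.
- **Sideways force:** before release there was a small sideways force of about 0.3–0.5 N, which was gone after release.
- **Refused moves:** my first move calls were refused for missing keys and moved nothing.

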